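File the open vials in their guide and hold the purge manifold over them

TASK

Push the two open vials that stand outside along the bench into the guide, without lifting or tipping them, so that all three stand in single file between its rails, touching one another and the end stop. Then lift the purge manifold off its rest by its balance point and hold it level over the file, regulator towards the guide's open mouth, with each of its three nozzle tips just inside the mouth of a vial, touching neither glass nor guide. Finish while still holding it there, so that I can plug in the gas line; leave the capped vial, the tape roll and the thumb nut alone.

Things in the scene. Friction and masses are not known exactly. Their poses are not given: they have to be found in the camera images.
- vial_guide: aluminium vial guide, fixed: two rails 12 mm high, 10 mm wide, 30.5 mm apart, a 24 mm high stop block across one end. Origin on the bench at the middle of the stop's inner face; x runs along the channel from mouth to stop, z up. Rails straight from x = -80 mm to 0, flaring to a 68 mm wide mouth at x = -108 mm; no floor, vials slide on the bench. Filed vials stand at x = -14, -42, -70 mm, y = 0
- vial_1: open amber glass vial, already in the guide at the stop. Round, 30 g, 58 mm tall: body 28 mm wide up to 44 mm, then a shoulder and a 22 mm neck with an 18 mm mouth. Origin at the centre of its underside, z up. The three open vials are alike and may be filed in any order
- vial_2: open amber glass vial, standing on the bench before the guide's mouth. Round, 30 g, 58 mm tall: body 28 mm wide up to 44 mm, then a shoulder and a 22 mm neck with an 18 mm mouth. Origin at the centre of its underside, z up. The three open vials are alike and may be filed in any order
- vial_3: open amber glass vial, standing on the bench before the guide's mouth, behind vial_2. Round, 30 g, 58 mm tall: body 28 mm wide up to 44 mm, then a shoulder and a 22 mm neck with an 18 mm mouth. Origin at the centre of its underside, z up. The three open vials are alike and may be filed in any order
- vial_1_mouth (a point): centre of vial_1's mouth, 58 mm above its underside, level with its rim
- vial_2_mouth (a point): centre of vial_2's mouth, as for vial_1
- vial_3_mouth (a point): centre of vial_3's mouth, as for vial_1
- manifold: purge manifold, 0.35 to 0.55 kg: metal bar 16 mm wide, 18 mm high (x = -52 to 82 mm), three thin nozzles pointing down, a heavy brass regulator 34 mm wide at x = 97 mm (z -30 to 22 mm), its hose barb to x = 140 mm. Origin in the centre of the bar's section above the middle nozzle; x along the bar to the regulator, z up. Lies level in its rest, origin 63 mm above the bench
- balance (a point): balance point of the manifold: in the bar's section centre at x = 51 mm of the manifold, on the plain length of bar between the last nozzle and the regulator; axes as the manifold's
- nozzle_end (a point): tip of the nozzle farthest from the regulator, at manifold x = -28 mm, z = -47 mm. Nozzles are tubes 3.2 mm thick below hubs 8 to 11 mm wide that end at z = -21 mm or higher
- nozzle_mid (a point): tip of the middle nozzle, at manifold x = 0, z = -47 mm
- nozzle_inner (a point): tip of the nozzle nearest the regulator, at manifold x = 28 mm, z = -47 mm
- rest: grey painted rest, fixed: base plate 173 x 64 x 5 mm; origin at bench height below the manifold's origin, x as the manifold's. A notched post under the bar at x = -45 mm (cheeks to z = 64 mm) and a block under the regulator, x = 79 to 115 mm (cheeks to z = 41 mm); the bar between is free from both sides and the manifold lifts straight out
- capped_vial: vial with a white cap, 25 mm diameter, 50 mm tall, origin under it; leave alone
- tape: roll of tape lying flat, 68 mm diameter, 19 mm high, origin under it; leave alone
- nut: knurled thumb nut, 26 mm diameter, 17 mm high, origin under it; leave alone

How it is judged (in metres and radians):
On the way, in this order (a step that is already met when the one before it is completed fails the run):
1. all three open vials stand upright in single file between the rails, against the stop and one another (x of vial_1 in the frame of vial_guide between -0.0745 and -0.01 m and y of vial_1 in the frame of vial_guide between -0.004 and 0.004 m and height (world z) of each of vial_1, vial_2, vial_3 below 0.006 m and angle between each of vial_1, vial_2, vial_3's own z axis and vertical below 0.1 rad and x of vial_2 in the frame of vial_guide between -0.0745 and -0.01 m and y of vial_2 in the frame of vial_guide between -0.004 and 0.004 m and x of vial_3 in the frame of vial_guide between -0.0745 and -0.01 m and y of vial_3 in the frame of vial_guide between -0.004 and 0.004 m), for 0.2 s.
2. the manifold, gripped at its balance point, is lifted clear of its rest, level (x of the grasp point in the frame of balance between -0.016 and 0.016 m and height (world z) of manifold above 0.085 m and contact force between manifold and rest below 0.3 N and angle between manifold's own z axis and vertical below 0.15 rad), for 0.2 s.
At the end, for the whole second after the job is handed in: Vials upright in file (last centre within 74.5 mm of stop, all 4 mm of middle); manifold (regulator mouthwards) gripped within 16 mm of its balance point, level to 0.07 rad, still; each tip within 7 mm of a mouth's axis, 1.5 to 18 mm below the rim, touching no rest, guide or vial (all of step 1 and x of balance in the frame of vial_guide below -0.07 m and x of the grasp point in the frame of balance between -0.016 and 0.016 m and contact force between the fingers and manifold above 1 N and contact force between manifold and rest below 0.3 N and contact force between manifold and vial_guide below 0.3 N and contact force between manifold and vial_1 below 0.3 N and contact force between manifold and vial_2 below 0.3 N and contact force between manifold and vial_3 below 0.3 N and angle between manifold's own z axis and vertical below 0.07 rad and linear speed of manifold below 0.02 m/s and height (world z) of nozzle_end between 0.04 and 0.0565 m and (horizontal distance between nozzle_end and vial_1_mouth below 0.007 m or horizontal distance between nozzle_end and vial_2_mouth below 0.007 m or horizontal distance between nozzle_end and vial_3_mouth below 0.007 m) and height (world z) of nozzle_mid between 0.04 and 0.0565 m and (horizontal distance between nozzle_mid and vial_1_mouth below 0.007 m or horizontal distance between nozzle_mid and vial_2_mouth below 0.007 m or horizontal distance between nozzle_mid and vial_3_mouth below 0.007 m) and height (world z) of nozzle_inner between 0.04 and 0.0565 m and (horizontal distance between nozzle_inner and vial_1_mouth below 0.007 m or horizontal distance between nozzle_inner and vial_2_mouth below 0.007 m or horizontal distance between nozzle_inner and vial_3_mouth below 0.007 m)); the arm keeps its last pose, push and grip.
It fails at once if an open vial is lifted off the bench (height (world z) of any of vial_1, vial_2, vial_3 above 0.015 m).
It fails at once if an open vial is tipped over (angle between any of vial_1, vial_2, vial_3's own z axis and vertical above 0.6 rad).
It fails at once if a bystander is moved by more than 2 cm (distance of any of capped_vial, tape, nut from where it was at the start of the episode above 0.02 m).
It also fails if it takes over 64 s, if anything falls off the work surface, if the arm or the gripper's body presses on something with over 40 N, if the wrist force passes 120 N, or if a joint passes its speed limit or range.

ROBOT

A 7-joint arm with a two-finger parallel gripper is mounted at the origin on a cart in front of the work surface, level with it; the furniture and walls round the work are solid. World frame = base frame: x ahead of the robot, y to its left, z up, the work surface at z = 0. Lengths are in m, angles in degrees, forces in N, time in s.
With the tool pointing down it reaches from about 0.425 to 0.875 m from the base axis. Payload 4.7 kg.
Tool frame: the origin (TCP) lies at the very end of the fingers, on their centre line; the grasp point (between the pads) lies 19 mm behind it (pinch_z is the distance from the TCP to the grasp point, in m); z points along the fingers, y is the direction in which the jaws open and shut (so a half turn about z gives the same grasp; the last joint's range is limited). The gripper opens to 87 mm and grips with 3 to 60 N. Pads are 19 mm wide; open, the fingers measure 117 mm over their backs; the gripper's body (75 mm by 190 mm) begins 51 mm behind the grasp point.
Start: joints at [-72.588, 18.392, -4.016, 83.108, 1.295, 78.541, -3.26], TCP at [0.186, 0.623, 0.223] pointing down, gripper open.
Joint ranges: [-163.93, 163.93], [-17.29, 119.83], [-79.2, 71.16], [3.27, 140.29], [-89.18, 269.18], [5.43, 117.66], [-154.24, 154.24]. Speed limits (degrees/s): [147.25, 147.25, 180, 180, 180, 180, 180].

INTERFACE

Orientations are given as [roll, pitch, yaw] about the fixed x, y, z axes, in that order (R = Rz(yaw) Ry(pitch) Rx(roll)).
In Python, from cell import get_obs, read_camera, camera_params, sign_off, pinch_z gives the robot as it stands.
- The arm moves only by the shell command python3 -m handwheel 'ROWS' [FORCE]. ROWS is JSON, a list of rows, each a list of 5 numbers: the finger opening in m, from 0 to 0.087, then the shift along the tool's x, y, z in m, then the turn about the tool's z in rad. In form: [[jaw, tx, ty, tz, twist], ...]. A call has 1 to 20 rows; each row is the pose to reach, as a shift and turn from the pose commanded when the call began, along the tool's axes at that moment; what a row does not reach only later rows make up. A row lasts 1/10 s, in which the tool goes at most 50 mm and 8.59 degrees, less where a joint would pass 70% of its speed; a pose out of reach is approached as far as the arm can. A call with a gripper value outside its range is refused whole. The fingers move at their own pace and stop on an object; FORCE is the grip in N (left out, the last holds). Time passes only in rows, so rows that repeat a pose let the fingers close. It gives the time, the measured TCP pose, the force and the opening at its end, in the units of the state.
- get_obs(): the state, without advancing time (a new reading comes with each control period).
- read_camera(name): name is "scene" or "top" or "wrist"; returns the picture (480x640x3 uint8, blue, green, red); there is no depth.
- camera_params(name): a dict with "camera_matrix" (3x3 intrinsics, pixels), "R" (3x3) and "t" (3): a world point X has camera coordinates R X + t. Camera axes: x right, y down, z forward; pixel columns grow to the right and rows downward; lengths in m; the calibration is good to about 2 mm. A picture is of the moment at which its call begins: read the wrist's pose just before it. camera_params takes no time and is no camera call; for the wrist camera it gives the pose at the moment of the call.
- sign_off(): hands the job in, once; it reports no verdict.
The state is a dict: "time_s": time; "qpos": joint angles; "joint_velocities": joint speeds; "effort": joint torques, N m; "tool_pos": TCP position; "tool_rot": TCP orientation; "force": force on the tool from outside, world axes, zero at the start; "wrist_torque": the same for the moment, N m; "grip_width": finger opening in m.
Only numpy, scipy, OpenCV 4.12 (cv2) and the standard library are available. Lean on these libraries where they do the work, as an engineer would, in place of code of your own. Each camera call takes 0.05 s, during which the arm holds its last target.

## Working session

There is one attempt and no reset: what is moved stays moved. The work goes in short steps, Python scripts to look and compute and a shell command to move; the robot and the scene stay as the last step left them, time stands still between calls to the robot, and variables do not carry over. Pictures are saved under pics/ and viewed, and the job is handed in when it is done.

```bash
mkdir -p pics; python3 - <<'E'
from cell import *
import cv2
o=get_obs();print(o);print(pinch_z)
for n in("scene","top","wrist"):
    p=camera_params(n);print(n,p)
    cv2.imwrite(f"pics/{n}0.png",read_camera(n))
E
```

```text
{'time_s': 0.0, 'qpos': array([-72.58689914,  18.44112278,  -4.0154752 ,  83.17794395,
         1.29678206,  78.54102493,  -3.26009068]), 'joint_velocities': array([ 0.06767187,  0.1169719 ,  0.02619138, -0.0844368 , -0.05227645,
       -0.0197968 ,  0.00152102]), 'effort': array([ 2.02785754e-04, -4.91298723e+01, -4.03709309e-01, -3.12526274e+01,
       -6.38604281e-02,  4.39344859e-02,  1.85213853e-04]), 'tool_pos': array([0.18564925, 0.62231723, 0.2214115 ]), 'tool_rot': array([-1.79885256e+02,  7.66780775e-03,  1.63396936e+02]), 'force': array([-0.98707203, -0.50101793,  0.30447327]), 'wrist_torque': array([ 0.03108399, -0.00089232, -0.04448709]), 'grip_width': 0.08696155884630463}
0.0187
scene {'camera_matrix': array([[616.12984732,   0.        , 314.4886856 ],
       [  0.        , 616.12984732, 240.15350888],
       [  0.        ,   0.        ,   1.        ]]), 'R': array([[ 0.66011477, -0.75114861,  0.00492579],
       [-0.41414766, -0.3694111 , -0.83187568],
       [ 0.6266819 ,  0.54709342, -0.55494016]]), 't': array([-0.32333242,  0.25591783,  0.74703476])}
top {'camera_matrix': array([[483.02651362,   0.        , 316.17232694],
       [  0.        , 483.02651362, 238.41288176],
       [  0.        ,   0.        ,   1.        ]]), 'R': array([[ 0.00710296, -0.99990693,  0.01164817],
       [-0.99619675, -0.00808725, -0.08675613],
       [ 0.08684226, -0.01098765, -0.99616148]]), 't': array([-0.03767785,  0.47876885,  0.9199814 ])}
wrist {'camera_matrix': array([[335.56881876,   0.        , 317.8808991 ],
       [  0.        , 335.56881876, 234.64908802],
       [  0.        ,   0.        ,   1.        ]]), 'R': array([[ 2.86522450e-01,  9.58073406e-01, -4.83435943e-04],
       [ 9.12613596e-01, -2.72773534e-01,  3.04517692e-01],
       [ 2.91618434e-01, -8.76923453e-02, -9.52506557e-01]]), 't': array([-0.6489478 , -0.03550295,  0.39068312])}
```

View pics/scene0.png

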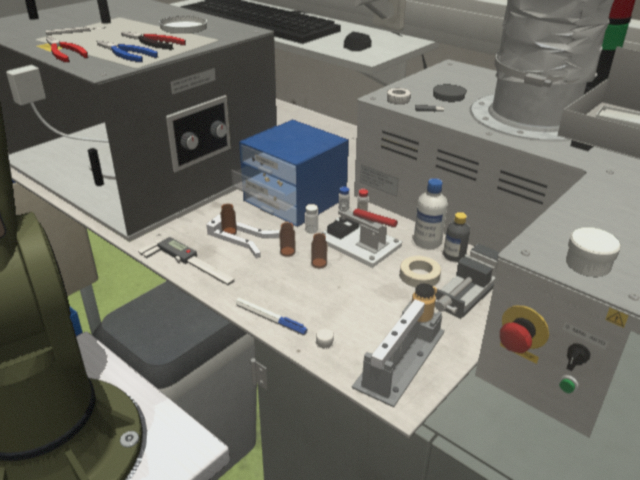

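View pics/top0.png

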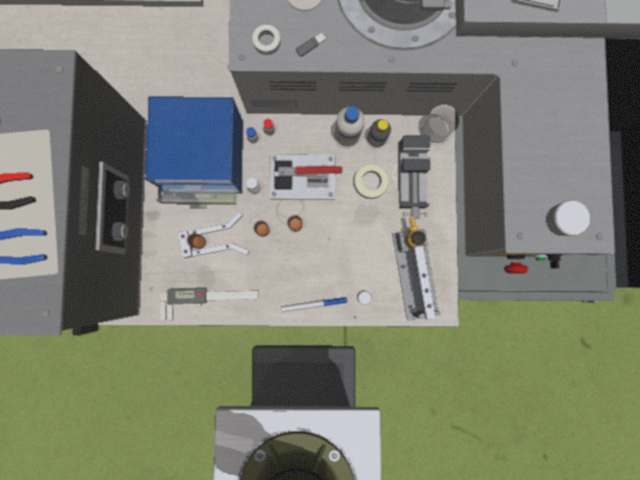

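View pics/wrist0.png

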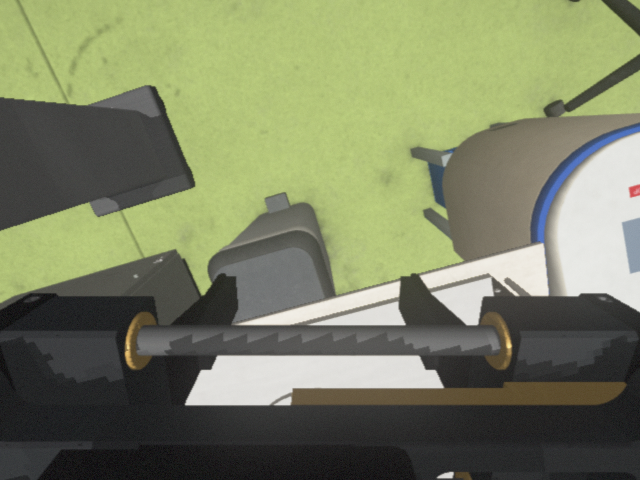

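The top view shows the guide around (200,240) with its mouth to the right. vial_1 is at (198,241), with the loose vials at (262,229) and (295,224). The manifold is at (415,275), its brass regulator at the far end (416,237). I'll zoom in on both areas.

```bash
python3 - <<'E'
import cv2
im=cv2.imread("pics/top0.png")
cv2.imwrite("pics/t1.png",cv2.resize(im[170:320,160:320],None,fx=5,fy=4,interpolation=cv2.INTER_CUBIC)[:600])
cv2.imwrite("pics/t2.png",cv2.resize(im[200:330,340:470],(600,600),interpolation=cv2.INTER_CUBIC))
im=cv2.imread("pics/scene0.png")
cv2.imwrite("pics/s1.png",cv2.resize(im[190:280,200:340],None,fx=5.7,fy=5.7,interpolation=cv2.INTER_CUBIC))
cv2.imwrite("pics/s2.png",cv2.resize(im[270:410,330:470],(600,600),interpolation=cv2.INTER_CUBIC))
E
```

```text
(no output)
```

View pics/t1.png

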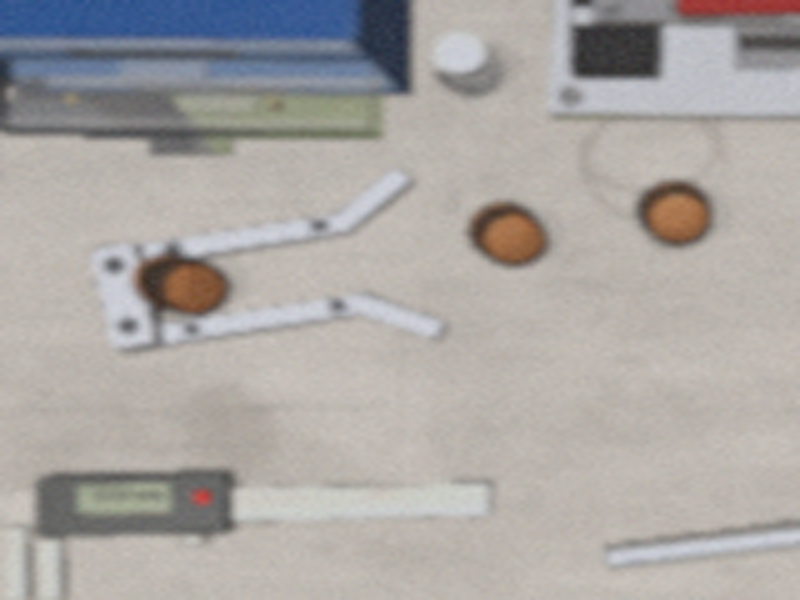

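View pics/t2.png

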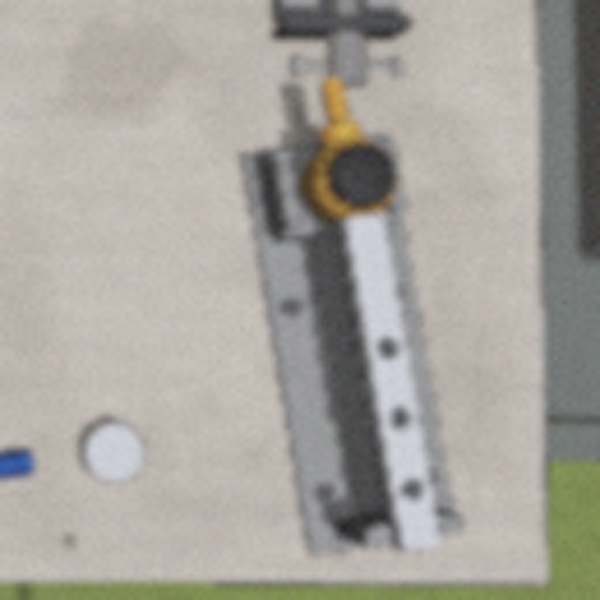

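View pics/s1.png

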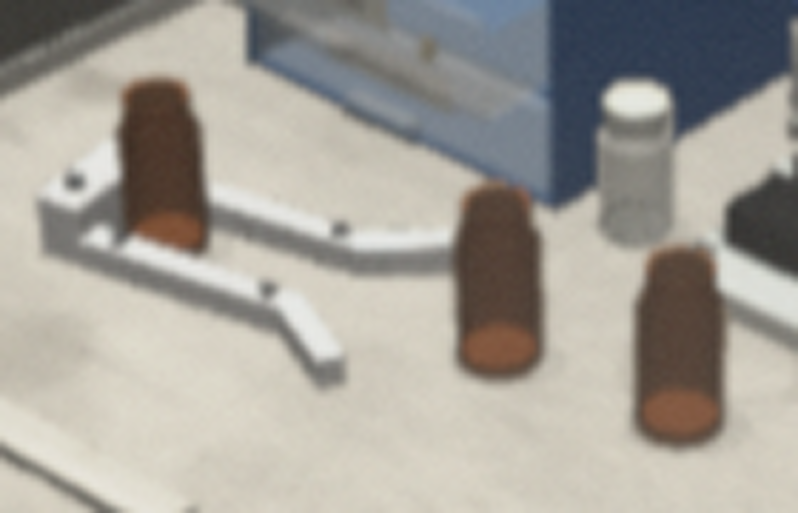

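View pics/s2.png

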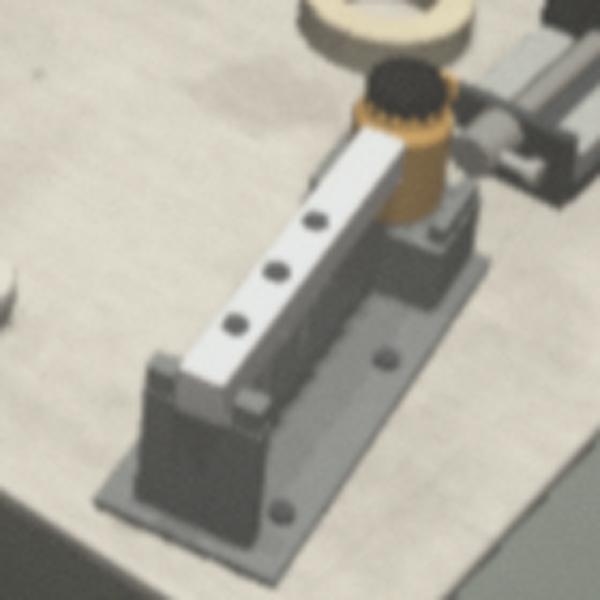

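```bash
cat > h.py <<'E'
import numpy as np
from cell import *
def ray(cam,u,v,z):
    p=cam if isinstance(cam,dict) else camera_params(cam)
    R,t,K=np.array(p["R"]),np.array(p["t"]),np.array(p["camera_matrix"])
    c=-R.T@t; d=R.T@np.linalg.inv(K)@np.array([u,v,1.])
    return c+d*(z-c[2])/d[2]
def proj(cam,X):
    p=cam if isinstance(cam,dict) else camera_params(cam)
    q=np.array(p["camera_matrix"])@(np.array(p["R"])@np.array(X)+p["t"]); return q[:2]/q[2]
E
python3 - <<'E'
from h import *
f=lambda u,v:(u/5+160,v/4+170)
g=lambda u,v:(u*130/600+340,v*130/600+200)
s1=lambda u,v:(u/5.7+200,v/5.7+190)
s2=lambda u,v:(u*140/600+330,v*140/600+270)
np.set_printoptions(precision=4,suppress=True)
for n,a,z in[("v1",(193,288),.002),("v2",(512,237),.002),("v3",(678,215),.002),("kinkU",(335,233),.012),("kinkL",(350,295),.012),("endU",(408,185),.012),("endL",(443,325),.012),("stopTL",(95,250),.024),("stopBL",(118,350),.024),("capped",(462,55),.05)]:
    print(n,ray("top",*f(*a),z)[:2])
for n,a,z in[("h28",(388,348),.072),("h0",(400,418),.072),("h-28",(412,490),.072),("barend",(418,547),.072),("cap",(362,175),.09),("nut",(112,450),.017)]:
    print(n,ray("top",*g(*a),z)[:2])
for n,a,z in[("v1",(165,235),.002),("v2",(500,350),.002),("v3",(680,412),.002)]:print("S",n,ray("scene",*s1(*a),z)[:2])
for n,a,z in[("h28",(316,221),.072),("h0",(277,271),.072),("h-28",(236,325),.072)]:print("S",n,ray("scene",*s2(*a),z)[:2])
E
```

```text
v1 [0.4717 0.1986]
v2 [0.4981 0.0728]
v3 [0.5097 0.0069]
kinkU [0.4985 0.1414]
kinkL [0.468  0.1348]
endU [0.5225 0.1132]
endL [0.4535 0.0981]
stopTL [0.4881 0.2319]
stopBL [0.4397 0.2215]
capped [0.58   0.0884]
h28 [ 0.4081 -0.2319]
h0 [ 0.3804 -0.2364]
h-28 [ 0.3522 -0.2407]
barend [ 0.3299 -0.2428]
cap [ 0.4754 -0.2183]
nut [ 0.3652 -0.1281]
S v1 [0.4754 0.2005]
S v2 [0.5004 0.0729]
S v3 [0.5128 0.0091]
S h28 [ 0.4112 -0.2304]
S h0 [ 0.3837 -0.2346]
S h-28 [ 0.3557 -0.2392]
```

```bash
python3 - <<'E'
from h import *
import cv2
np.set_printoptions(precision=3,suppress=True)
# cabinet / box features z=0 guesses
for n,uv in [("benchRightEdgeTop",(458,130)),("benchRB",(458,325)),("cabBaseLeft",(464,253)),("boxR",(242,190))]: print(n,ray("top",*uv,0))
def tri(a,b):
    A=[];
    for cam,(u,v) in(("top",a),("scene",b)):
        p=camera_params(cam);P=p["camera_matrix"]@np.c_[p["R"],p["t"]]
        A+= [u*P[2]-P[0],v*P[2]-P[1]]
    X=np.linalg.svd(np.array(A))[2][-1];X=X[:3]/X[3]
    print(X,np.array(proj("top",X))-a,np.array(proj("scene",X))-b)
tri((497,253),(497,248))  # cabinet top front-left corner
im=cv2.imread("pics/top0.png");cv2.imwrite("pics/t3.png",cv2.resize(im[60:310,420:640],None,fx=2.4,fy=2.4))
cv2.imwrite("pics/t4.png",cv2.resize(im[80:230,130:280],None,fx=4,fy=4))
im=cv2.imread("pics/scene0.png");cv2.imwrite("pics/s3.png",cv2.resize(im[180:480,400:640],None,fx=2,fy=2))
cv2.imwrite("pics/s4.png",cv2.resize(im[110:240,220:370],None,fx=4.5,fy=4.5))
E
```

```text
benchRightEdgeTop [ 0.705 -0.322  0.   ]
benchRB [ 0.312 -0.315  0.   ]
cabBaseLeft [ 0.454 -0.329  0.   ]
boxR [0.577 0.115 0.   ]
[ 0.447 -0.319  0.214] [ 4.384 -3.11 ] [-4.177  0.938]
```

View pics/t3.png

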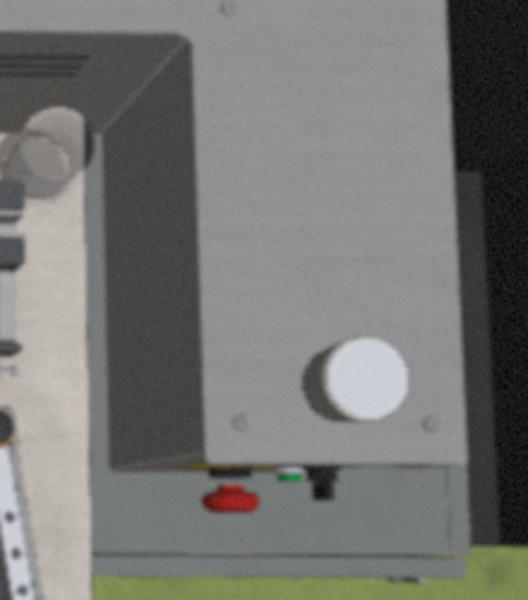

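View pics/s3.png

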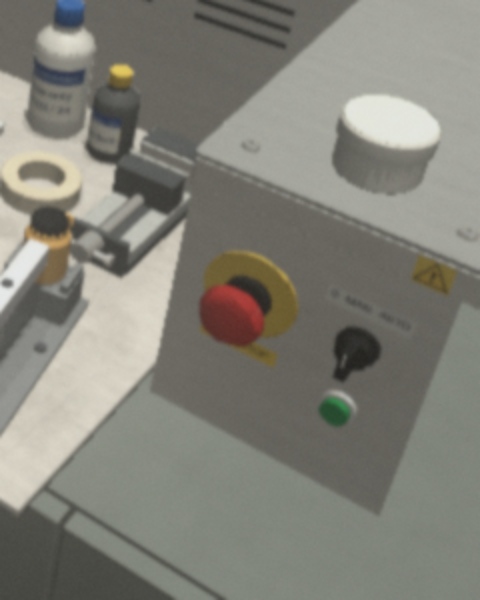

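View pics/t4.png

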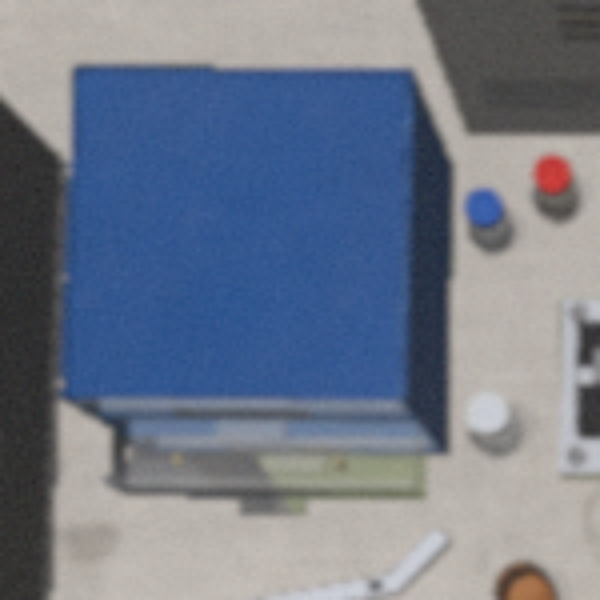

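View pics/s4.png

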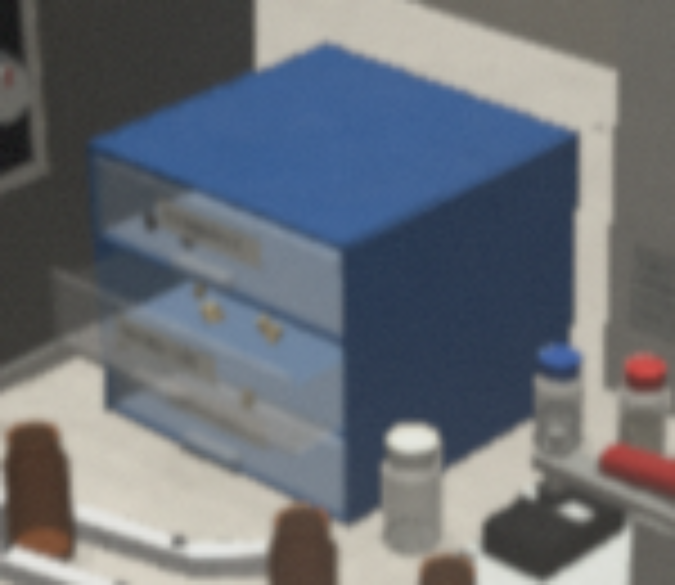

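```bash
cat >> h.py <<'E'
def tri(a,b):
    A=[]
    for cam,(u,v) in(("top",a),("scene",b)):
        p=camera_params(cam);P=p["camera_matrix"]@np.c_[p["R"],p["t"]]
        A+= [u*P[2]-P[0],v*P[2]-P[1]]
    X=np.linalg.svd(np.array(A))[2][-1];X=X[:3]/X[3]
    return X.round(3),(np.array(proj("top",X))-a).round(1),(np.array(proj("scene",X))-b).round(1)
E
python3 - <<'E'
from h import *
t=lambda u,v:(u/4+130,v/4+80); s=lambda u,v:(u/4.5+220,v/4.5+110)
print("boxTopFR",tri(t(406,402),s(345,248)))
print("boxTopFL",tri(t(66,398),s(92,147)))
print("boxTopBR",tri(t(412,72),s(578,138)))
print("boxBaseFR z0",ray("top",*t(446,452),0), ray("scene",*s(347,522),0))
# drawer front top-left corner: top view left (112,480), scene (53,270)
print("drawer FL",tri(t(112,486),s(53,272)))
for z in(.05,.09): print("drawer FR",z,ray("top",*t(425,495),z),"knob",ray("top",*t(270,515),z))
E
```

```text
boxTopFR (array([0.569, 0.114, 0.134]), array([ 0.4, -0.4]), array([-0.4,  0. ]))
boxTopFL (array([0.57 , 0.261, 0.131]), array([ 0.5, -0.6]), array([-0.4, -0. ]))
boxTopBR (array([0.718, 0.115, 0.13 ]), array([ 0.5, -0.4]), array([-0.3,  0. ]))
boxBaseFR z0 [0.57103855 0.11608045 0.        ] [0.57609477 0.11989442 0.        ]
drawer FL (array([0.539, 0.254, 0.086]), array([ 0.2, -0.2]), array([-0.2, -0. ]))
drawer FR 0.05 [0.54125792 0.11830263 0.05      ] knob [0.53104442 0.19129667 0.05      ]
drawer FR 0.09 [0.53492011 0.1120502  0.09      ] knob [0.52515633 0.18183015 0.09      ]
```

```bash
python3 -m handwheel '[[0.087,0,0,-0.05,0],[0.087,0,0,-0.1,0],[0.087,0,0,-0.15,0],[0.087,0,0,-0.2,0],[0.087,-0.036,-0.033,-0.2,-0.05],[0.087,-0.072,-0.066,-0.2,-0.1],[0.087,-0.109,-0.099,-0.2,-0.15],[0.087,-0.145,-0.131,-0.2,-0.2],[0.087,-0.181,-0.164,-0.2,-0.25],[0.087,-0.218,-0.197,-0.2,-0.3],[0.087,-0.254,-0.23,-0.2,-0.35],[0.087,-0.29,-0.263,-0.2,-0.4],[0.087,-0.326,-0.296,-0.2,-0.45],[0.087,-0.363,-0.328,-0.2,-0.5],[0.087,-0.399,-0.361,-0.2,-0.504],[0.087,-0.435,-0.394,-0.2,-0.504],[0.087,-0.435,-0.394,-0.15,-0.504],[0.087,-0.435,-0.394,-0.1,-0.504],[0.087,-0.435,-0.394,-0.08,-0.504],[0.087,-0.435,-0.394,-0.08,-0.504]]' 20; python3 - <<'E'
from h import *
import cv2
o=get_obs();print(o["qpos"],o["tool_pos"],o["tool_rot"],o["time_s"])
cv2.imwrite("pics/w1.png",read_camera("wrist"))
E
```

```text
time_s: 2.15
tool_pos: [0.4879, 0.1204, 0.2989]
tool_rot: [-179.9, -0.4, -167.7]
force: [-0.5, -0.3, 0.6]
grip_width: 0.0868
[-40.38470958  -1.68443007  23.0781175   97.07345564   0.69112644
  84.87724167  84.8832907 ] [0.48788616 0.12036424 0.29890788] [-179.93665354   -0.39656498 -167.73497931] 2.15
```

View pics/w1.png

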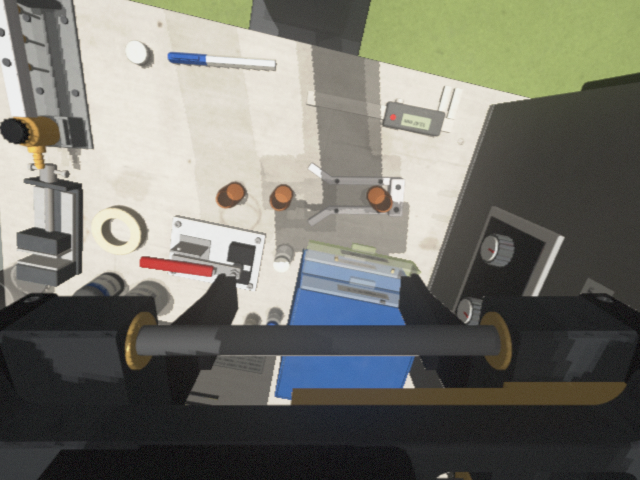

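The wrist view shows the guide lying level in the picture, stop at (397,190) and mouth at about (315,190). Loose vials are at (283,197) and (232,194). I'll zoom in for the measurement.

```bash
python3 - <<'E'
import cv2
im=cv2.imread("pics/w1.png")
cv2.imwrite("pics/w1z.png",cv2.resize(im[155:255,215:415],None,fx=4,fy=4,interpolation=cv2.INTER_CUBIC))
E
```

```text
(no output)
```

View pics/w1z.png

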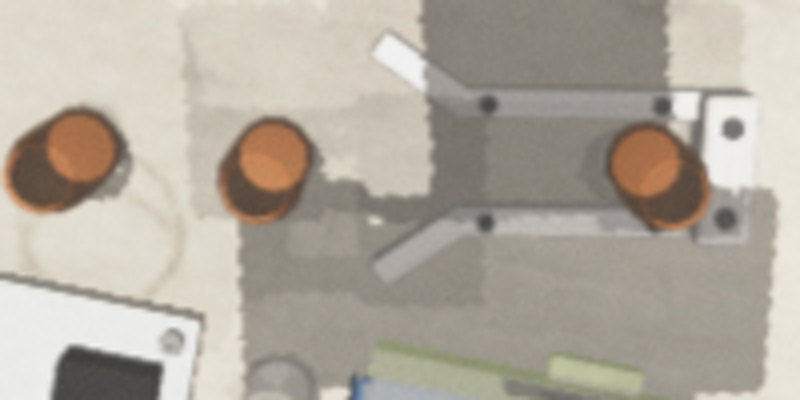

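```bash
python3 - <<'E'
from h import *
p=camera_params("wrist"); w=lambda u,v:(u/4+215,v/4+155)
r=lambda u,v,z:ray(p,*w(u,v),z)[:2]
v1,v2,v3=r(645,160,.001),r(273,157,.001),r(82,147,.001)
print("v",v1,v2,v3)
aU,bU=r(485,114,.012),r(690,113,.012); aL,bL=r(485,208,.012),r(690,208,.012)
print("gap",np.linalg.norm(aU-aL),np.linalg.norm(bU-bL))
m0,m1=(aU+aL)/2,(bU+bL)/2
s=(r(702,100,.024)+r(698,235,.024))/2
d=(m1-m0)/np.linalg.norm(m1-m0);print("axis deg",np.degrees(np.arctan2(d[1],d[0])))
stop=m0+d*((s-m0)@d); n=np.array([-d[1],d[0]])
print("stop",stop)
for v in(v1,v2,v3):print(((v-stop)@d).round(4),((v-stop)@n).round(4))
k=(r(466,112,.012)+r(463,208,.012))/2;print("kink x",(k-stop)@d, "mouth",(r(375,48,.012)-stop)@d,(r(375,265,.012)-stop)@d)
E
```

```text
v [0.47619007 0.20110428] [0.50255511 0.07439568] [0.51313115 0.00900696]
gap 0.03231302953276222 0.032711918718634776
axis deg 102.35945856694649
stop [0.47143577 0.21471293]
-0.0143 -0.0017
-0.1437 -0.0004
-0.2099 0.0033
kink x -0.07757053569680379 mouth -0.10757314343132691 -0.1083584614449567
```

```bash
python3 -m handwheel '[[0.06,-0.002,-0.044,0,0],[0.06,-0.002,-0.044,0.05,0],[0.06,-0.002,-0.044,0.1,0],[0.06,-0.002,-0.044,0.15,0],[0.06,-0.002,-0.044,0.2,0],[0.06,-0.002,-0.044,0.22,0],[0.06,-0.002,-0.044,0.22,0],[0.06,-0.002,-0.044,0.22,0]]'; python3 - <<'E'
from h import *
import cv2
cv2.imwrite("pics/w2.png",read_camera("wrist"))
cv2.imwrite("pics/s5.png",cv2.resize(read_camera("scene")[130:290,180:380],None,fx=4,fy=3.75))
E
```

```text
time_s: 3.0
tool_pos: [0.5034, 0.079, 0.0847]
tool_rot: [-180.0, 0.2, -167.7]
force: [0.0, -0.9, 0.8]
grip_width: 0.06
```

View pics/w2.png

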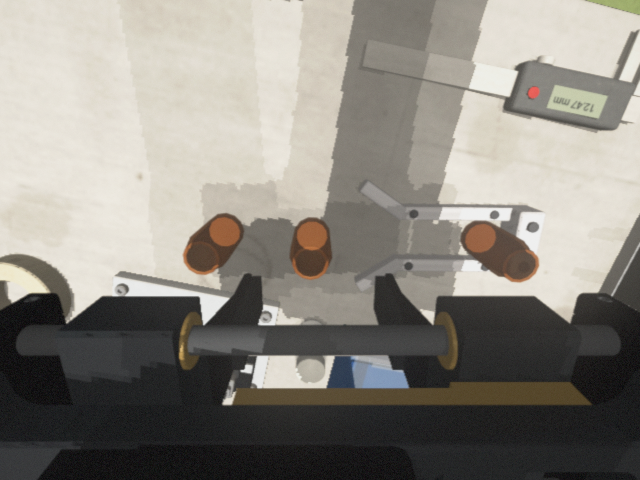

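View pics/s5.png

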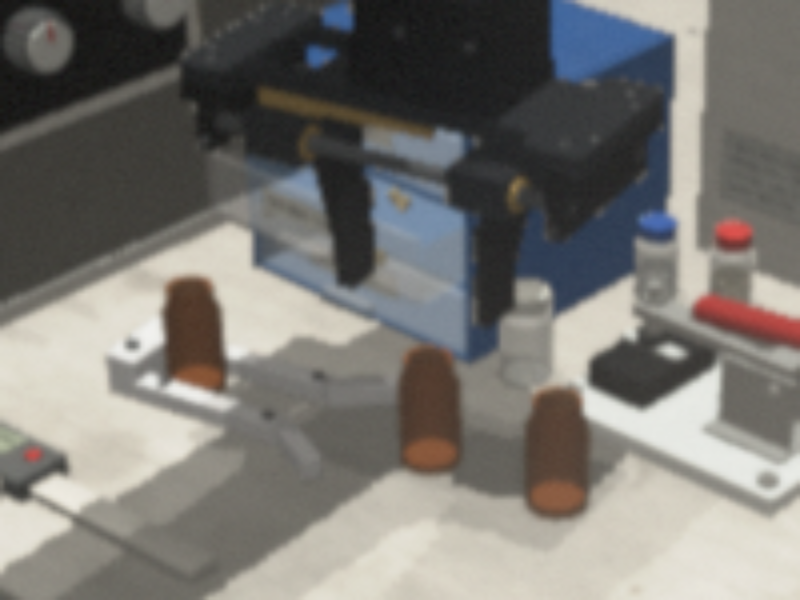

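```bash
python3 - <<'E'
from h import *
p=camera_params("wrist");o=get_obs();print(o["tool_pos"],o["tool_rot"])
for n,q in(("v3",(225,230)),("v2",(313,236)),("v1",(481,240))):print(n,ray(p,*q,.001)[:2])
for n,q in(("v3",(203,257)),("v2",(310,263)),("v1",(519,264))):print(n+" mouth",ray(p,*q,.058)[:2])
E
```

```text
[0.50382718 0.0791244  0.08537967] [ 179.96781158    0.29042748 -167.71292805]
v3 [0.5094723 0.0076899]
v2 [0.49996987 0.07441639]
v1 [0.47569643 0.20194422]
v3 mouth [0.50843879 0.00923282]
v2 mouth [0.49864409 0.07299413]
v1 mouth [0.47245855 0.19715951]
```

```bash
python3 -m handwheel '[[0.06,0.004,0,0,0],[0.06,0.004,0,0.02,0],[0.06,0.004,0,0.04,0],[0.06,0.004,0,0.061,0],[0.06,0.004,0,0.061,0],[0.038,0.004,0,0.061,0],[0.038,0.004,0.003,0.061,0],[0.038,0.004,0.01,0.061,0],[0.038,0.004,0.018,0.061,0],[0.038,0.004,0.026,0.061,0],[0.038,0.004,0.034,0.061,0]]'; python3 - <<'E'
from h import *
import cv2
cv2.imwrite("pics/w3.png",read_camera("wrist"))
cv2.imwrite("pics/s6.png",cv2.resize(read_camera("scene")[130:290,180:380],None,fx=4,fy=3.75))
E
```

```text
time_s: 4.2
tool_pos: [0.4901, 0.1119, 0.0218]
tool_rot: [180.0, 0.0, -167.7]
force: [0.3, -0.4, 0.2]
grip_width: 0.0381
```

View pics/w3.png

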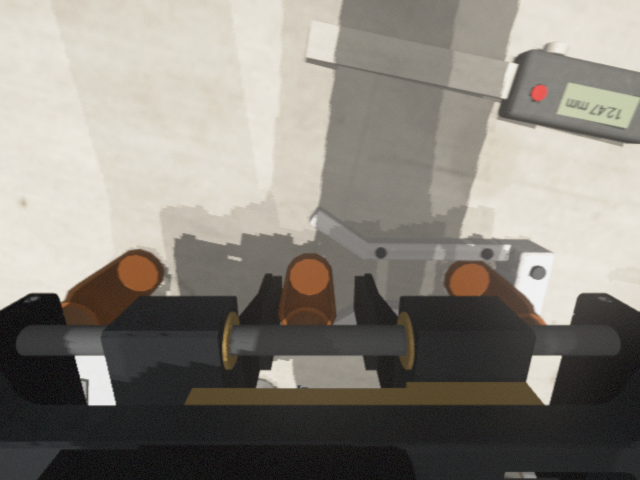

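View pics/s6.png

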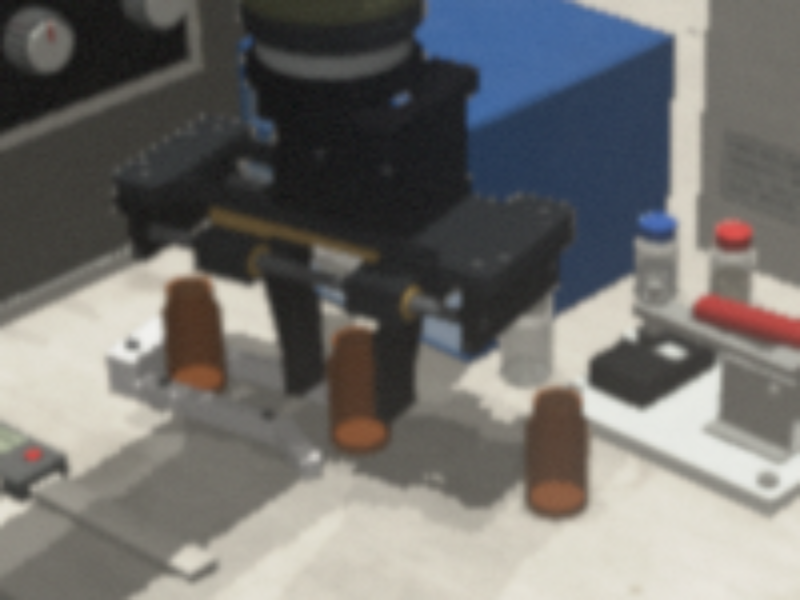

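```bash
python3 -m handwheel '[[0.038,0,0.008,-0.003,0],[0.038,0,0.016,-0.003,0],[0.038,0,0.024,-0.003,0],[0.038,0,0.03,-0.003,0],[0.038,0,0.034,-0.003,0],[0.038,0,0.034,-0.003,0]]'; python3 - <<'E'
from h import *
import cv2
cv2.imwrite("pics/w4.png",read_camera("wrist"))
cv2.imwrite("pics/s7.png",cv2.resize(read_camera("scene")[130:290,180:380],None,fx=4,fy=3.75))
E
```

```text
time_s: 4.9
tool_pos: [0.4829, 0.1448, 0.0246]
tool_rot: [180.0, 0.0, -167.7]
force: [-0.0, -0.0, 0.3]
grip_width: 0.0378
```

View pics/w4.png

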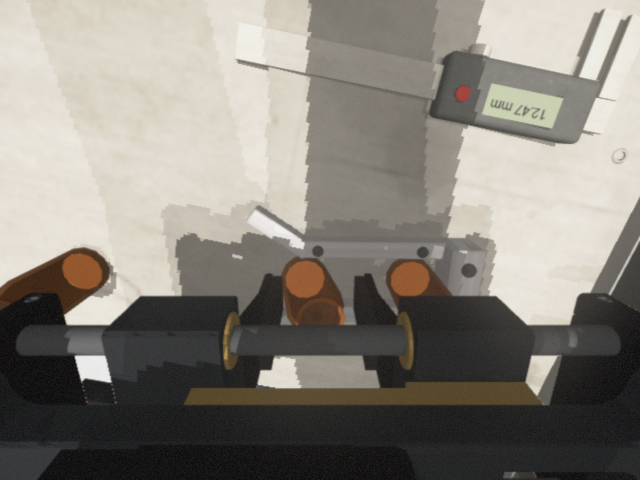

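View pics/s7.png

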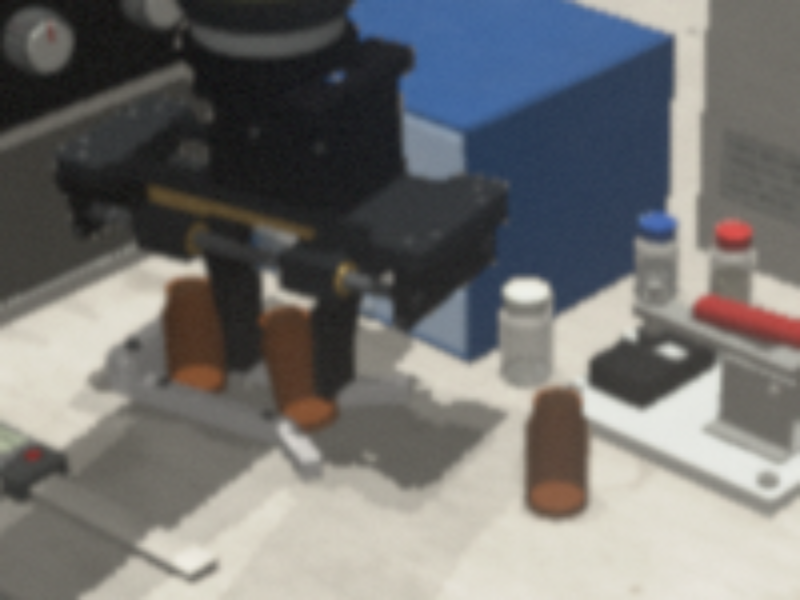

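The scene view shows vial_2 leaning forward as it entered the straight, by about 0.2 rad. I'll back off now so it can settle, then push lower.

```bash
python3 -m handwheel '[[0.038,0,-0.003,0,0],[0.038,0,-0.006,0,0],[0.038,0,-0.008,0,0],[0.038,0,-0.008,0,0]]'; python3 - <<'E'
from h import *
import cv2
cv2.imwrite("pics/w5.png",read_camera("wrist"))
cv2.imwrite("pics/s8.png",cv2.resize(read_camera("scene")[130:290,180:380],None,fx=4,fy=3.75))
E
```

```text
time_s: 5.4
tool_pos: [0.4848, 0.1356, 0.0245]
tool_rot: [-180.0, -0.0, -167.8]
force: [0.3, -1.1, 0.3]
grip_width: 0.0379
```

View pics/w5.png

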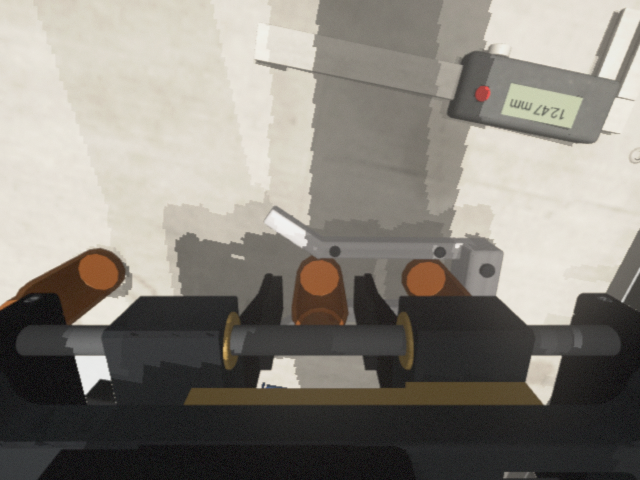

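View pics/s8.png

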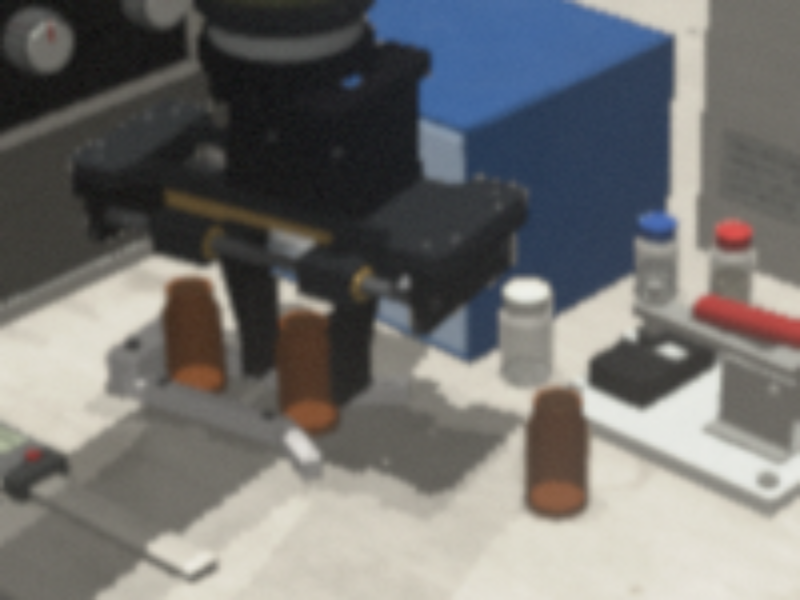

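```bash
python3 -m handwheel '[[0.038,0,0,0.012,0],[0.038,0,0,0.012,0],[0.038,-0.001,0.003,0.012,0],[0.038,-0.001,0.006,0.012,0],[0.038,-0.001,0.009,0.012,0],[0.038,-0.001,0.012,0.012,0],[0.038,-0.001,0.012,0.012,0]]'; python3 - <<'E'
from h import *
import cv2
cv2.imwrite("pics/w6.png",read_camera("wrist"))
cv2.imwrite("pics/s9.png",cv2.resize(read_camera("scene")[130:290,180:380],None,fx=4,fy=3.75))
E
```

```text
time_s: 6.2
tool_pos: [0.4831, 0.1489, 0.0127]
tool_rot: [180.0, 0.0, -167.7]
force: [-0.5, -0.1, -0.1]
grip_width: 0.0381
```

View pics/w6.png

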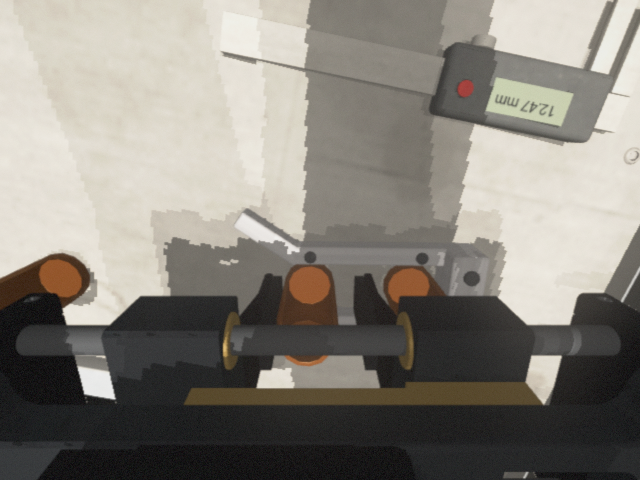

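View pics/s9.png

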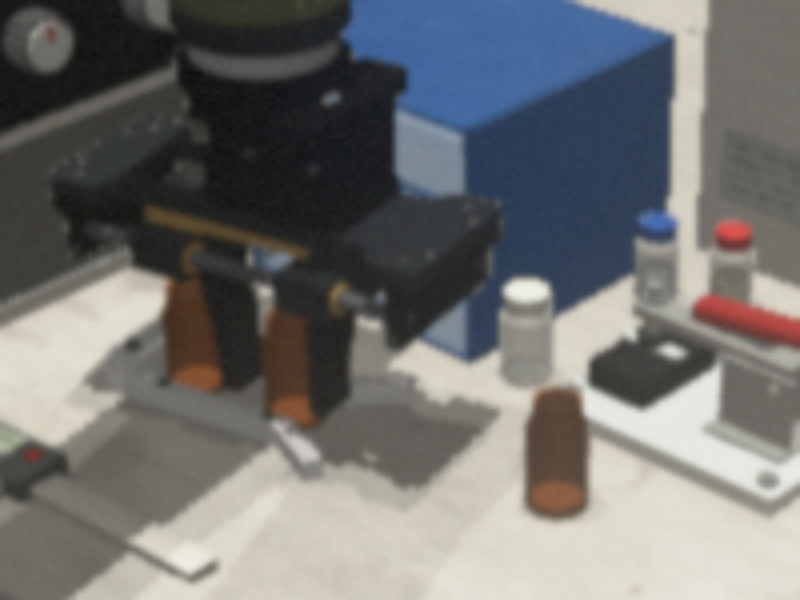

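```bash
python3 - <<'E'
from h import *
p=camera_params("wrist")
a=[ray(p,*q,.001)[:2] for q in((310,285),(408,284),(61,279))]
print(a,[np.linalg.norm(x-a[1]) for x in a]); print(get_obs()["tool_pos"])
E
python3 -m handwheel '[[0.038,0,-0.002,0,0],[0.038,0,-0.002,-0.02,0],[0.038,0,-0.002,-0.06,0],[0.038,0,-0.002,-0.1,0],[0.038,0,-0.002,-0.1,0]]'; python3 - <<'E'
from h import *
import cv2
cv2.imwrite("pics/w7.png",read_camera("wrist"))
E
```

```text
[array([0.48458186, 0.14395052]), array([0.47220398, 0.19816767]), array([0.51063671, 0.00595917])] [np.float64(0.055612159091147306), np.float64(0.0), np.float64(0.19601322409273467)]
[0.48316397 0.14838546 0.01267714]
time_s: 6.8
tool_pos: [0.4876, 0.1472, 0.1181]
tool_rot: [179.8, 0.6, -167.8]
force: [0.2, 0.1, 0.6]
grip_width: 0.038
```

View pics/w7.png

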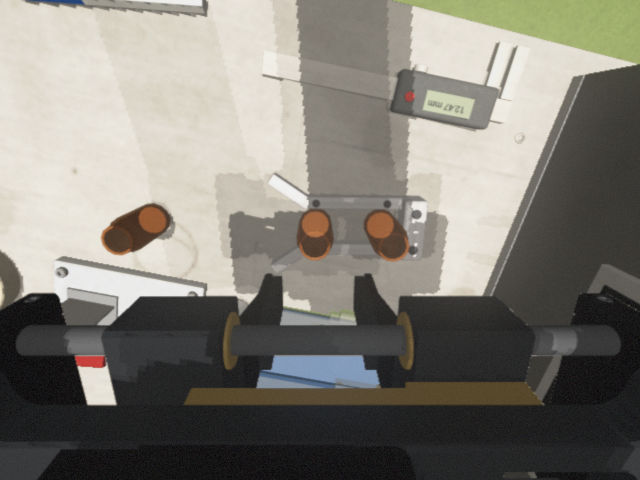

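```bash
python3 -m handwheel '[[0,0.001,-0.04,0,0],[0,0.002,-0.08,0,0],[0,0.004,-0.12,0,0],[0,0.005,-0.16,0,0],[0,0.005,-0.18,0,0],[0,0.005,-0.18,0,0],[0,0.005,-0.18,0,0],[0,0.005,-0.18,0,0]]'; python3 - <<'E'
from h import *
import cv2
o=get_obs();print(o["tool_pos"])
cv2.imwrite("pics/w8.png",read_camera("wrist"))
E
```

```text
time_s: 7.65
tool_pos: [0.5163, -0.0291, 0.1118]
tool_rot: [180.0, -0.1, -167.6]
force: [0.1, -0.3, 0.6]
grip_width: 0.0003
[ 0.51631185 -0.02913431  0.11180064]
```

View pics/w8.png

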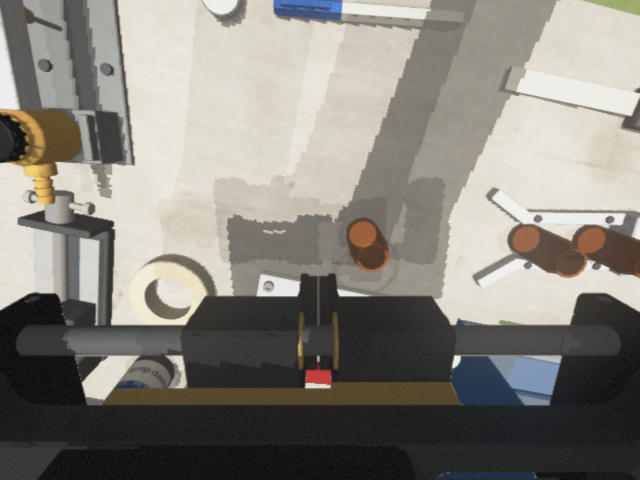

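```bash
python3 - <<'E'
from h import *
p=camera_params("wrist");T=get_obs()["tool_pos"][:2]
d=np.array([-.213,.977]);xt=np.array([-.977,-.213])
for n,q in(("v3",(362,233)),("v2",(525,239)),("v1",(592,241))):
    a=ray(p,*q,.001)[:2]; print(n,a,"rel tool: tx,ty",(a-T)@xt,(a-T)@d)
print(ray(p,372,257,.058)[:2])
E
```

```text
v3 [0.50911901 0.00780545] rel tool: tx,ty -0.0006568551394308434 0.03751262920573331
v2 [0.48451253 0.14547248] rel tool: tx,ty -0.005939400713419083 0.17725449356447143
v1 [0.47391354 0.20239438] rel tool: tx,ty -0.007708554713929017 0.23512478241422158
[0.50862688 0.00730887]
```

```bash
python3 -m handwheel '[[0,-0.001,0,0.04,0],[0,-0.001,0,0.08,0],[0,-0.001,0,0.1,0],[0,-0.001,0,0.1,0],[0,-0.001,0.006,0.1,0],[0,-0.001,0.011,0.1,0],[0,-0.002,0.019,0.1,0],[0,-0.003,0.027,0.1,0],[0,-0.004,0.035,0.1,0],[0,-0.005,0.043,0.1,0],[0,-0.006,0.051,0.1,0],[0,-0.007,0.059,0.1,0],[0,-0.007,0.067,0.1,0],[0,-0.007,0.067,0.1,0]]'; python3 - <<'E'
from h import *
import cv2
cv2.imwrite("pics/w9.png",read_camera("wrist"))
cv2.imwrite("pics/s10.png",cv2.resize(read_camera("scene")[130:290,180:380],None,fx=4,fy=3.75))
E
```

```text
time_s: 9.1
tool_pos: [0.5091, 0.0379, 0.0124]
tool_rot: [180.0, -0.0, -167.6]
force: [-0.2, -0.6, 0.9]
grip_width: 0.0002
```

View pics/w9.png

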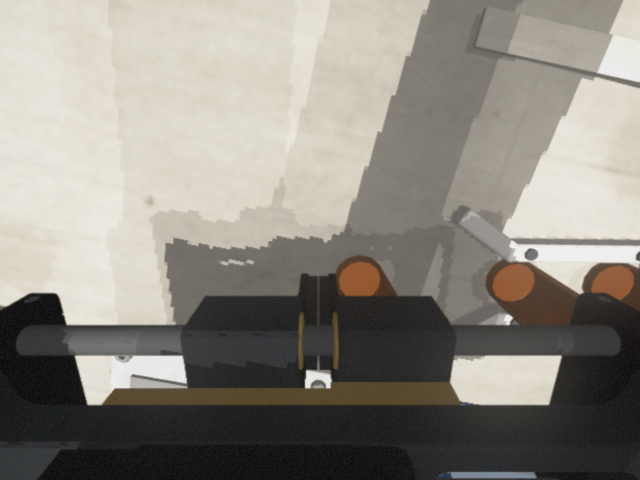

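View pics/s10.png

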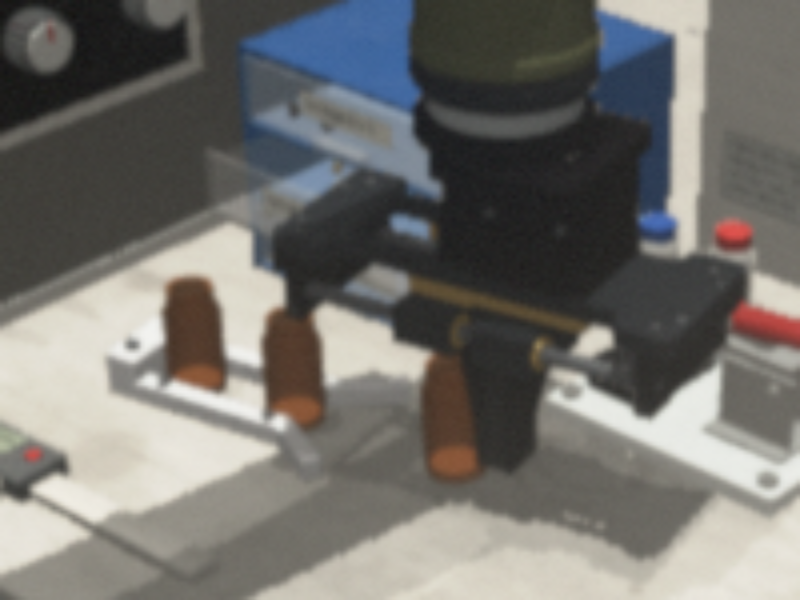

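```bash
python3 -m handwheel '[[0,-0.001,0.006,0.003,0],[0,-0.002,0.013,0.003,0],[0,-0.002,0.02,0.003,0],[0,-0.002,0.027,0.003,0],[0,-0.002,0.034,0.003,0],[0,-0.002,0.041,0.003,0],[0,-0.002,0.048,0.003,0],[0,-0.002,0.054,0.003,0],[0,-0.002,0.054,0.003,0]]'; python3 - <<'E'
from h import *
import cv2
cv2.imwrite("pics/w10.png",read_camera("wrist"))
cv2.imwrite("pics/s11.png",cv2.resize(read_camera("scene")[130:290,180:380],None,fx=4,fy=3.75))
E
```

```text
time_s: 10.1
tool_pos: [0.4998, 0.0907, 0.0096]
tool_rot: [180.0, 0.0, -167.6]
force: [0.4, -0.1, -0.1]
grip_width: 0.0002
```

View pics/w10.png

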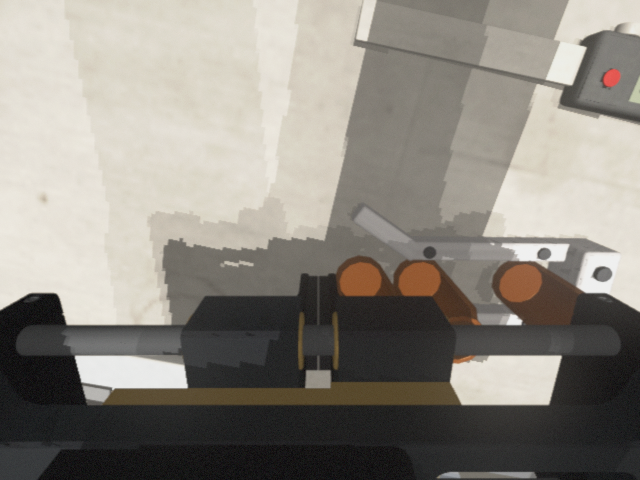

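View pics/s11.png

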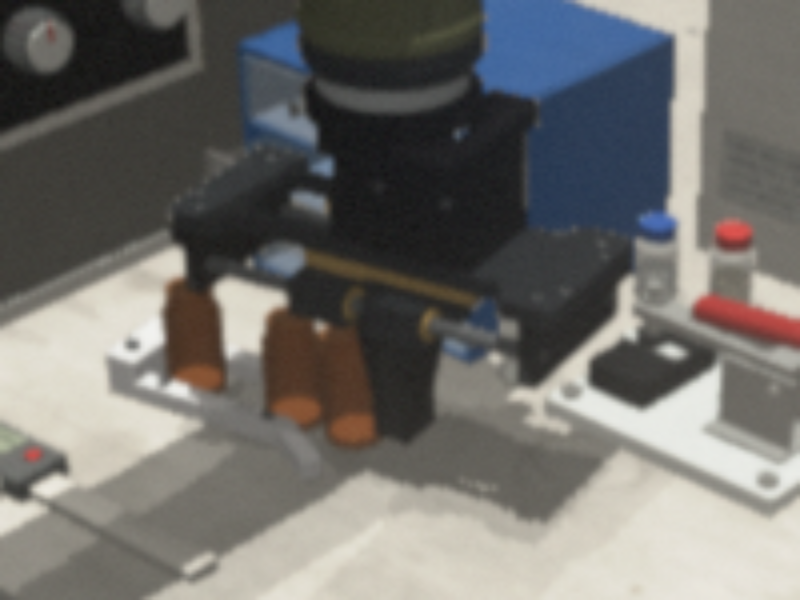

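```bash
python3 -m handwheel '[[0,0,0.005,0,0],[0,0,0.01,0,0],[0,0,0.015,0,0],[0,0,0.02,0,0],[0,0,0.025,0,0],[0,0,0.027,0,0],[0,0,0.027,0,0]]'; python3 - <<'E'
from h import *
import cv2
cv2.imwrite("pics/w11.png",read_camera("wrist"))
cv2.imwrite("pics/s12.png",cv2.resize(read_camera("scene")[130:290,180:380],None,fx=4,fy=3.75))
E
```

```text
time_s: 10.9
tool_pos: [0.4941, 0.1164, 0.0095]
tool_rot: [180.0, 0.0, -167.7]
force: [-0.3, -0.2, 1.2]
grip_width: 0.0007
```

View pics/w11.png

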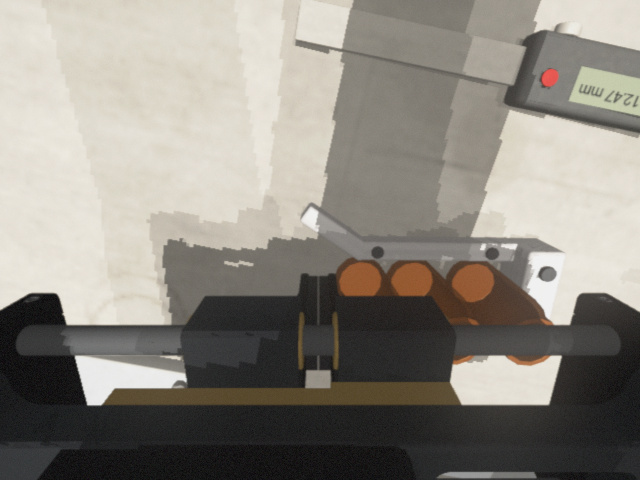

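View pics/s12.png

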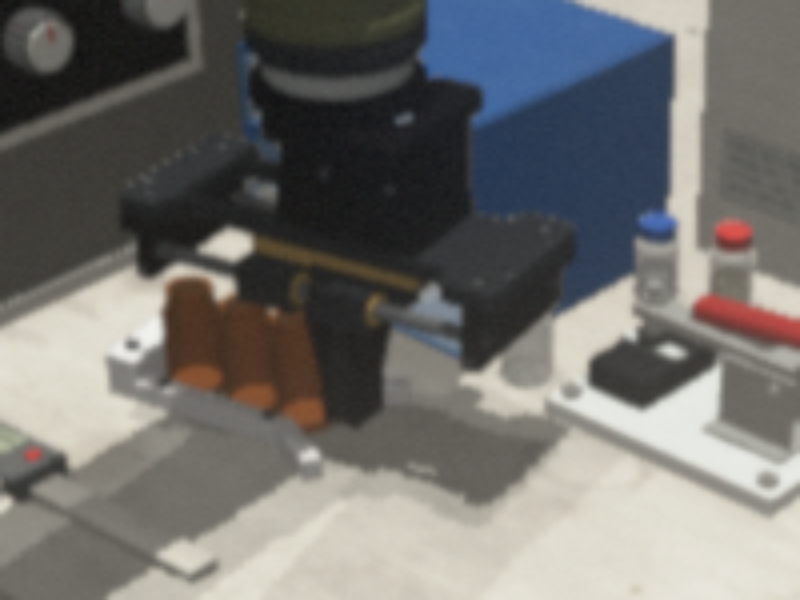

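```bash
python3 -m handwheel '[[0,0,0.002,0,0],[0,0,0.004,0,0],[0,0,0.006,0,0],[0,0,0.007,0,0],[0,0,0.007,0,0]]'; python3 - <<'E'
from h import *
import cv2
print(get_obs()["force"])
cv2.imwrite("pics/w12.png",read_camera("wrist"))
cv2.imwrite("pics/s13.png",cv2.resize(read_camera("scene")[130:290,180:380],None,fx=4,fy=3.75))
E
```

```text
time_s: 11.5
tool_pos: [0.4929, 0.122, 0.0096]
tool_rot: [-180.0, 0.0, -167.7]
force: [-0.1, -2.6, 1.0]
grip_width: 0.0004
[-0.14309935 -2.56991254  0.9550005 ]
```

View pics/w12.png

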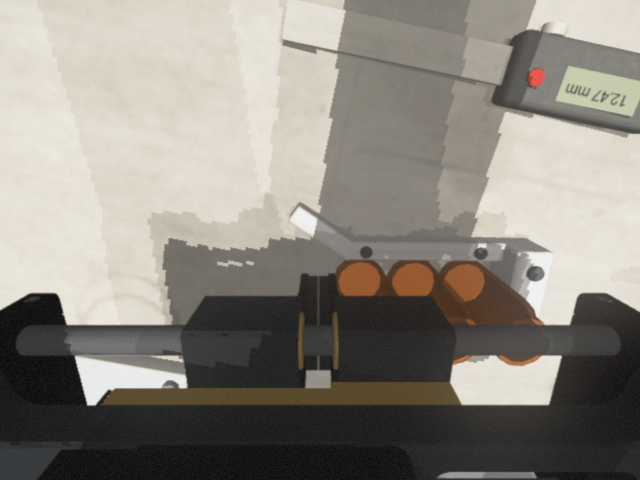

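View pics/s13.png

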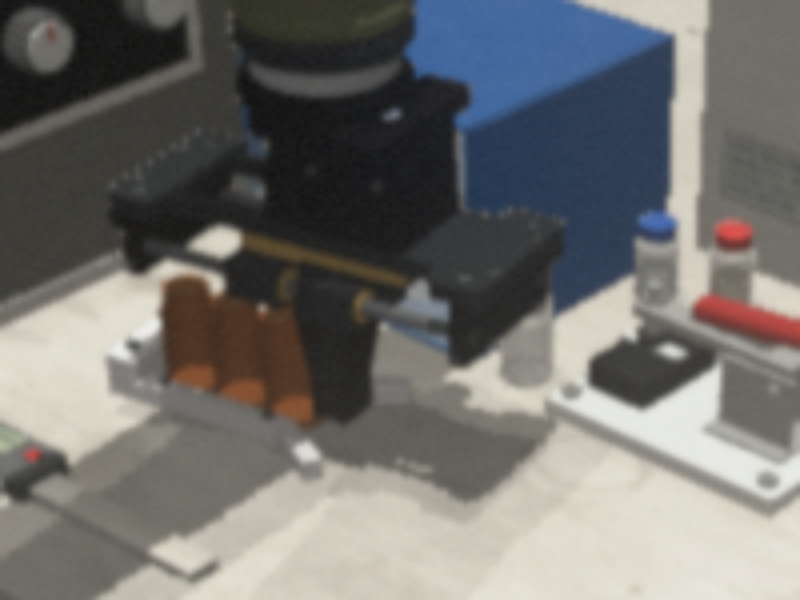

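```bash
python3 -m handwheel '[[0,0,0.001,0,0],[0,0,0.001,0,0],[0,0,-0.002,0,0],[0,0,-0.008,0,0],[0,0,-0.016,0,0],[0,0,-0.02,-0.04,0],[0,0,-0.02,-0.08,0],[0,0,-0.02,-0.12,0],[0,0,-0.02,-0.15,0],[0,0,-0.02,-0.15,0],[0,0,-0.02,-0.15,0]]'; python3 - <<'E'
from h import *
import cv2
cv2.imwrite("pics/w13.png",read_camera("wrist"))
cv2.imwrite("pics/s14.png",cv2.resize(read_camera("scene")[130:290,180:380],None,fx=4,fy=3.75))
E
```

```text
time_s: 12.7
tool_pos: [0.4972, 0.1032, 0.1599]
tool_rot: [179.9, 0.1, -167.7]
force: [-0.5, 0.9, -0.2]
grip_width: 0.0002
```

View pics/w13.png

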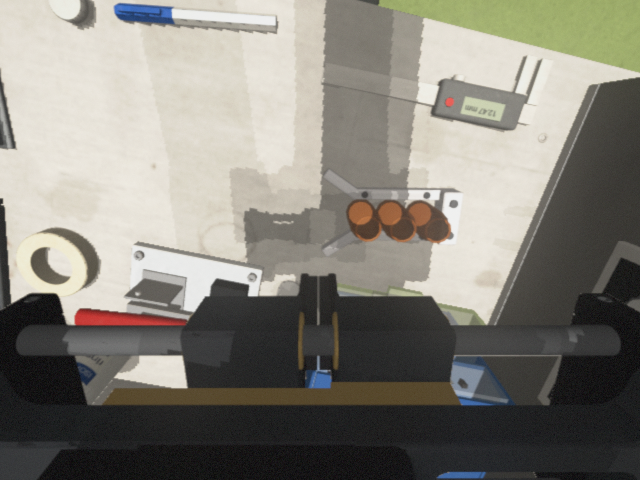

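View pics/s14.png

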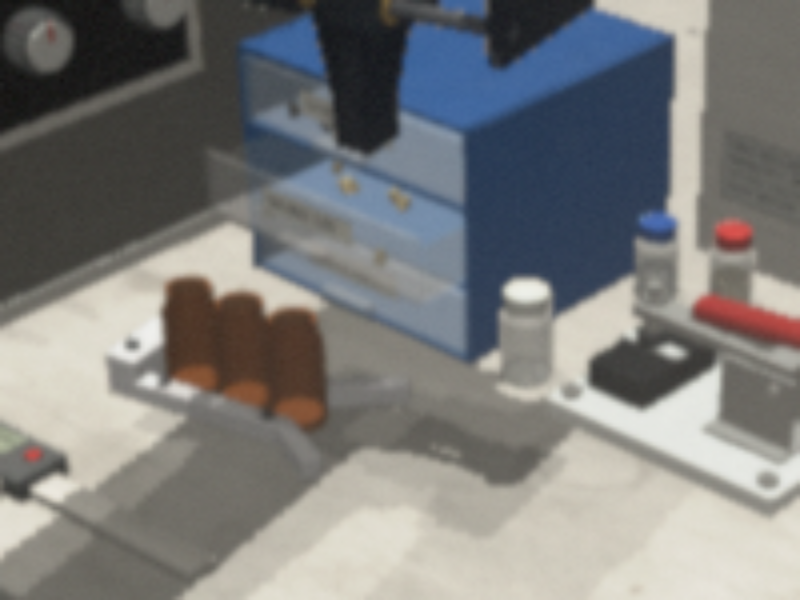

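```bash
python3 - <<'E'
import cv2
from h import *
im=cv2.imread("pics/w13.png")
cv2.imwrite("pics/w13z.png",cv2.resize(im[160:270,310:470],None,fx=5,fy=5,interpolation=cv2.INTER_CUBIC))
p=camera_params("wrist");np.savez("p13.npz",R=p["R"],t=p["t"],camera_matrix=p["camera_matrix"])
E
```

```text
(no output)
```

View pics/w13z.png

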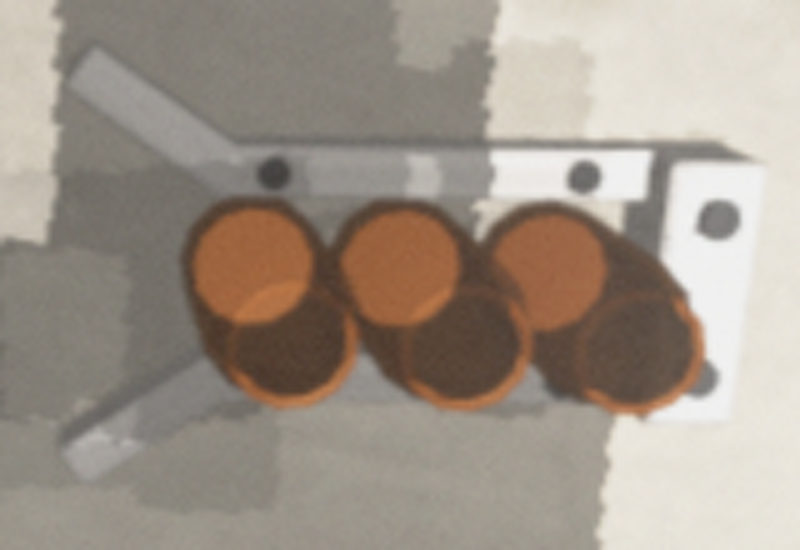

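```bash
python3 - <<'E'
from h import *
p={k:v for k,v in np.load("p13.npz").items()}
w=lambda u,v:(u/5+310,v/5+160)
r=lambda u,v,z:ray(p,*w(u,v),z)[:2]
B=[r(*q,.001) for q in((253,267),(399,267),(548,270))]
M=[r(*q,.058) for q in((294,346),(467,348),(640,352))]
for X in(B,M):
    d=X[2]-X[0];print(np.array(X).round(4),np.linalg.norm(d)/2,np.degrees(np.arctan2(d[1],d[0])))
k=r(233,195,.012),r(652,199,.012)
print("near rail inner",k, np.degrees(np.arctan2(*(k[1]-k[0])[::-1])))
s=(r(668,165,.024)+r(657,415,.024))/2;print("stop",s)
d=np.array([-.2136,.9769]);print([((x-s)@d).round(4) for x in B+M])
n=np.array([-d[1],d[0]]);print([((x-k[0])@n).round(4) for x in B+M])
E
```

```text
[[0.4823 0.1425]
 [0.4762 0.1704]
 [0.4706 0.199 ]] 0.028839962560770878 101.61223888634403
[[0.4814 0.142 ]
 [0.4757 0.1696]
 [0.4704 0.1973]] 0.02821921842189194 101.17254488984317
near rail inner (array([0.46731945, 0.13344077]), array([0.45154432, 0.20989387])) 101.6586402979565
stop [0.46623008 0.21240787]
[np.float64(-0.0717), np.float64(-0.0432), np.float64(-0.014), np.float64(-0.072), np.float64(-0.0439), np.float64(-0.0156)]
[np.float64(-0.0165), np.float64(-0.0166), np.float64(-0.0173), np.float64(-0.0155), np.float64(-0.0159), np.float64(-0.0167)]
```

```bash
python3 -m handwheel '[[0.05,0,0,-0.05,0],[0.05,0.016,-0.038,-0.08,0.01],[0.05,0.034,-0.078,-0.08,0.02],[0.05,0.051,-0.118,-0.08,0.03],[0.05,0.068,-0.158,-0.08,0.04],[0.05,0.085,-0.197,-0.08,0.05],[0.05,0.102,-0.236,-0.08,0.058],[0.05,0.119,-0.275,-0.08,0.058],[0.05,0.134,-0.31,-0.08,0.058],[0.05,0.134,-0.31,-0.08,0.058],[0.05,0.134,-0.31,-0.08,0.058],[0.05,0.134,-0.31,-0.08,0.058]]'; python3 - <<'E'
from h import *
import cv2
o=get_obs();print(o["tool_pos"],o["tool_rot"],o["qpos"])
cv2.imwrite("pics/w14.png",read_camera("wrist"))
p=camera_params("wrist");np.savez("p14.npz",R=p["R"],t=p["t"],camera_matrix=p["camera_matrix"])
E
```

```text
time_s: 14.0
tool_pos: [0.432, -0.2268, 0.2386]
tool_rot: [180.0, -0.1, -170.9]
force: [0.2, 0.2, -0.7]
grip_width: 0.05
[ 0.43201123 -0.22679354  0.23862342] [ 1.79952646e+02 -9.28970911e-02 -1.70940571e+02] [-27.38492919  -5.14746216  49.82320982 105.43435281   4.02646273
  78.02473088 120.53958364]
```

View pics/w14.png

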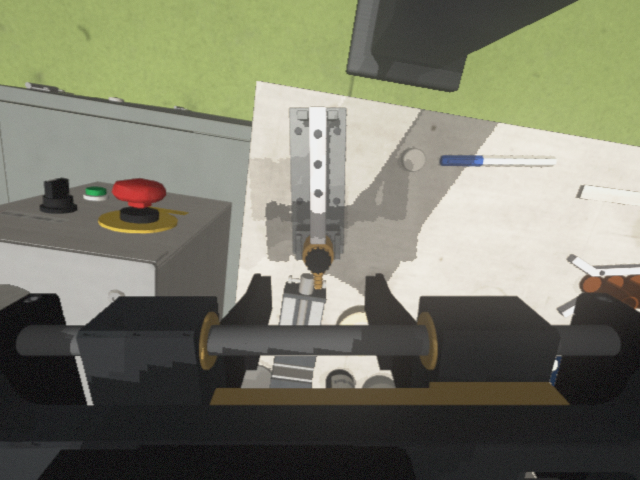

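```bash
python3 - <<'E'
from h import *
import cv2
p={k:v for k,v in np.load("p14.npz").items()}
im=cv2.imread("pics/w14.png")
cv2.imwrite("pics/w14z.png",cv2.resize(im[95:295,270:370],None,fx=3,fy=3,interpolation=cv2.INTER_CUBIC))
P=[ray(p,*q,.072)[:2] for q in((318,134),(317.8,163.5),(317.8,193))]
print(P,np.linalg.norm(P[2]-P[0]));d=P[2]-P[0];d/=np.linalg.norm(d);print(np.degrees(np.arctan2(d[1],d[0])))
m=sum(P)/3;print("bal",m+.051*d)
E
```

```text
[array([ 0.35409936, -0.23888781]), array([ 0.38094487, -0.23480295]), array([ 0.40920624, -0.23030305])] 0.05577155209628914
8.854584178356385
bal [ 0.43180901 -0.22681431]
```

View pics/w14z.png

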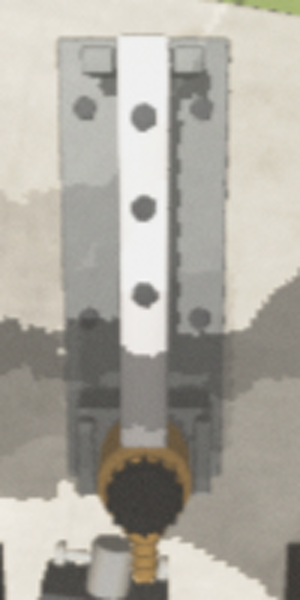

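```bash
python3 -m handwheel '[[0.05,0,0,0.04,0],[0.05,0,0,0.08,0],[0.05,0,0,0.12,0],[0.05,0,0,0.15,0],[0.05,0,0,0.175,0],[0.05,0,0,0.194,0],[0.05,0,0,0.194,0],[0.05,0,0,0.194,0]]' 40; python3 - <<'E'
from h import *
import cv2
o=get_obs();print(o["tool_pos"],o["tool_rot"],o["force"])
cv2.imwrite("pics/s15.png",cv2.resize(read_camera("scene")[230:410,310:510],None,fx=4,fy=3.3))
E
```

```text
time_s: 14.85
tool_pos: [0.4322, -0.2276, 0.0456]
tool_rot: [180.0, -0.0, -171.0]
force: [1.0, -0.2, 0.8]
grip_width: 0.0497
[ 0.43220984 -0.22756134  0.04557791] [ 1.79995362e+02 -4.70230169e-02 -1.70959477e+02] [ 1.02129172 -0.17103488  0.761642  ]
```

View pics/s15.png

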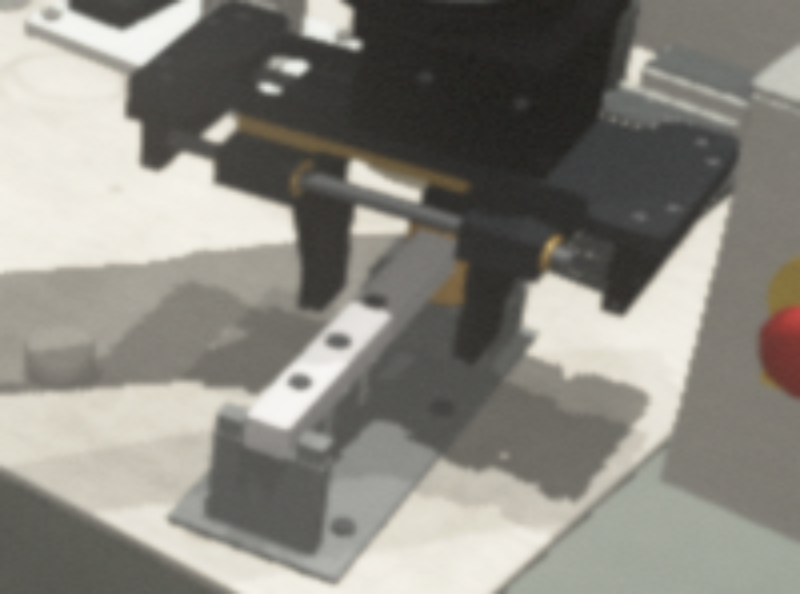

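The fingers straddle the bar evenly between the last nozzle hub and the regulator. I'll close with 45 N and lift a little.

```bash
python3 -m handwheel '[[0.03,0,0,0,0],[0.02,0,0,0,0],[0.01,0,0,0,0],[0.005,0,0,0,0],[0,0,0,0,0],[0,0,0,0,0],[0,0,0,0,0],[0,0,0,0,0],[0,0,0,-0.01,0],[0,0,0,-0.02,0],[0,0,0,-0.035,0],[0,0,0,-0.05,0],[0,0,0,-0.05,0],[0,0,0,-0.05,0]]' 45; python3 - <<'E'
from h import *
import cv2
o=get_obs();print(o["tool_pos"],o["tool_rot"],o["force"],o["wrist_torque"])
cv2.imwrite("pics/s16.png",cv2.resize(read_camera("scene")[200:410,290:510],None,fx=3.6,fy=2.8))
cv2.imwrite("pics/w16.png",read_camera("wrist"))
E
```

```text
time_s: 16.3
tool_pos: [0.432, -0.2283, 0.0956]
tool_rot: [180.0, 0.1, -171.1]
force: [-0.9, 0.0, -4.5]
grip_width: 0.0156
[ 0.43200991 -0.22834409  0.09560449] [ 1.79996338e+02  5.18177639e-02 -1.71050406e+02] [-0.85233292  0.03069531 -4.53652514] [0.02899275 0.04456222 0.00942959]
```

View pics/s16.png

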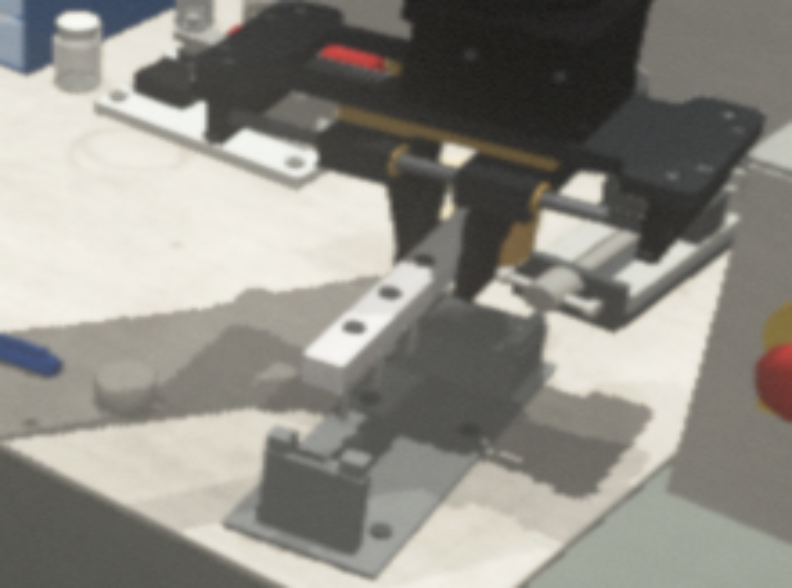

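View pics/w16.png

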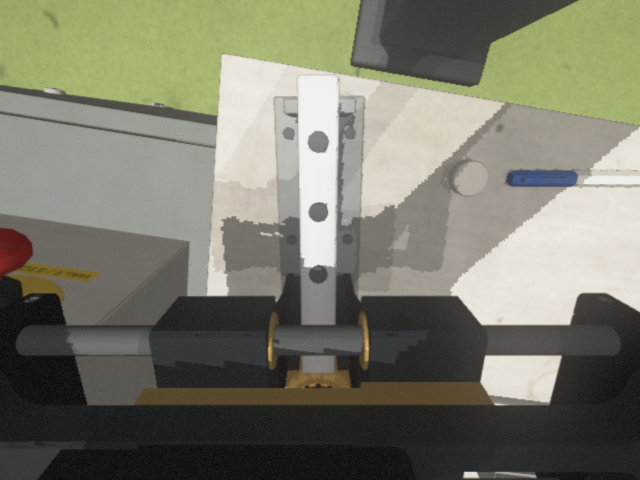

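```bash
python3 - <<'E'
from h import *
p=camera_params("wrist")
P=[ray(p,*q,.122) for q in((318,142),(318,212),(318,274))];print(np.array(P),[np.linalg.norm(P[i+1]-P[i]) for i in(0,1)])
E
python3 -m handwheel '[[0,0,0,-0.04,0],[0,0,0,-0.08,0],[0,0,0,-0.105,0],[0,-0.004,0.012,-0.105,0],[0,-0.012,0.038,-0.105,0.05],[0,-0.022,0.068,-0.105,0.15],[0,-0.032,0.1,-0.105,0.27],[0,-0.042,0.132,-0.105,0.39],[0,-0.053,0.164,-0.105,0.51],[0,-0.063,0.196,-0.105,0.63],[0,-0.073,0.228,-0.105,0.75],[0,-0.083,0.26,-0.105,0.87],[0,-0.093,0.29,-0.105,0.99],[0,-0.1,0.312,-0.105,1.11],[0,-0.105,0.326,-0.105,1.23],[0,-0.108,0.336,-0.105,1.35],[0,-0.108,0.336,-0.105,1.46],[0,-0.108,0.336,-0.105,1.522],[0,-0.108,0.336,-0.105,1.522],[0,-0.108,0.336,-0.105,1.522]]'; python3 - <<'E'
from h import *
import cv2
o=get_obs();print(o["tool_pos"],o["tool_rot"],o["force"],o["wrist_torque"])
cv2.imwrite("pics/s17.png",cv2.resize(read_camera("scene")[90:290,160:420],None,fx=3,fy=3))
cv2.imwrite("pics/w17.png",read_camera("wrist"))
E
```

```text
[[ 0.35291344 -0.24054918  0.122     ]
 [ 0.38028702 -0.23625976  0.122     ]
 [ 0.40769278 -0.23196529  0.122     ]] [np.float64(0.02770761428082281), np.float64(0.027740197310867912)]
time_s: 18.4
tool_pos: [0.486, 0.1201, 0.1997]
tool_rot: [-179.9, 0.0, 101.8]
force: [0.1, -1.0, -5.5]
grip_width: 0.0155
[0.48602121 0.12009915 0.19965235] [-1.79910327e+02  3.06209065e-02  1.01818684e+02] [ 0.12419301 -0.9971048  -5.46778867] [-0.0965554   0.02951375 -0.05480872]
```

View pics/s17.png

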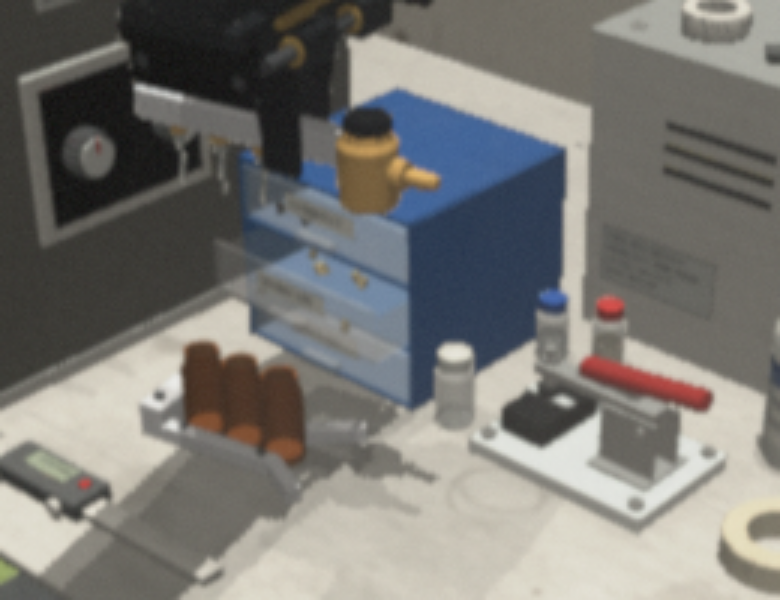

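View pics/w17.png

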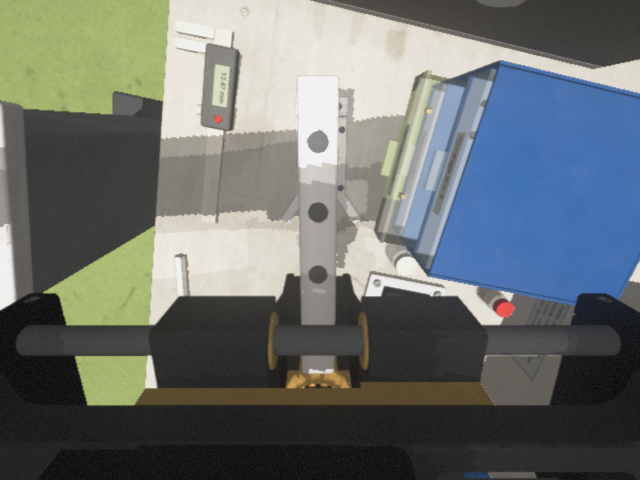

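```bash
python3 - <<'E'
from h import *
import cv2
p=camera_params("wrist");np.savez("p17.npz",R=p["R"],t=p["t"],camera_matrix=p["camera_matrix"])
im=cv2.imread("pics/w17.png")
cv2.imwrite("pics/w17z.png",cv2.resize(im[85:235,260:380],None,fx=4,fy=4,interpolation=cv2.INTER_CUBIC))
E
python3 -m handwheel '[[0,0,0,0.03,0],[0,0,0,0.06,0],[0,0,0,0.085,0],[0,0,0,0.095,0],[0,0,0,0.095,0],[0,0,0,0.095,0]]'
python3 - <<'E'
from h import *
import cv2
o=get_obs();print(o["tool_pos"],o["tool_rot"])
s=read_camera("scene");cv2.imwrite("pics/s18r.png",s)
cv2.imwrite("pics/s18.png",cv2.resize(s[150:250,190:310],None,fx=6,fy=6,interpolation=cv2.INTER_CUBIC))
t=read_camera("top");cv2.imwrite("pics/t18.png",cv2.resize(t[190:290,160:290],None,fx=6,fy=6,interpolation=cv2.INTER_CUBIC))
E
```

```text
time_s: 19.1
tool_pos: [0.4873, 0.1207, 0.1066]
tool_rot: [179.9, -0.0, 101.8]
force: [1.1, -0.6, -4.4]
grip_width: 0.0157
[0.48729079 0.12065521 0.10663433] [ 1.79902294e+02 -1.55355729e-02  1.01754014e+02]
```

View pics/w17z.png

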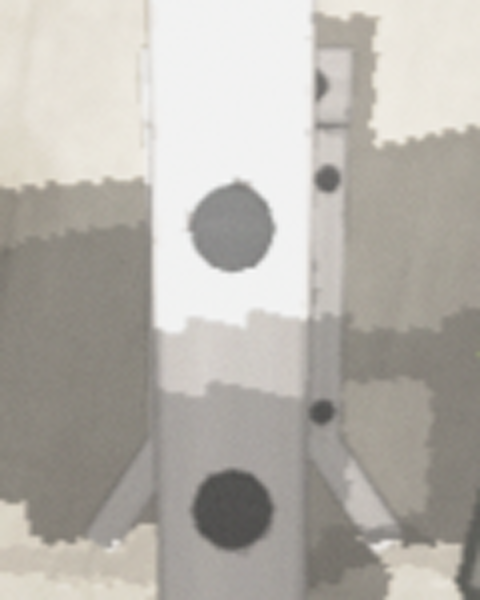

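View pics/s18.png

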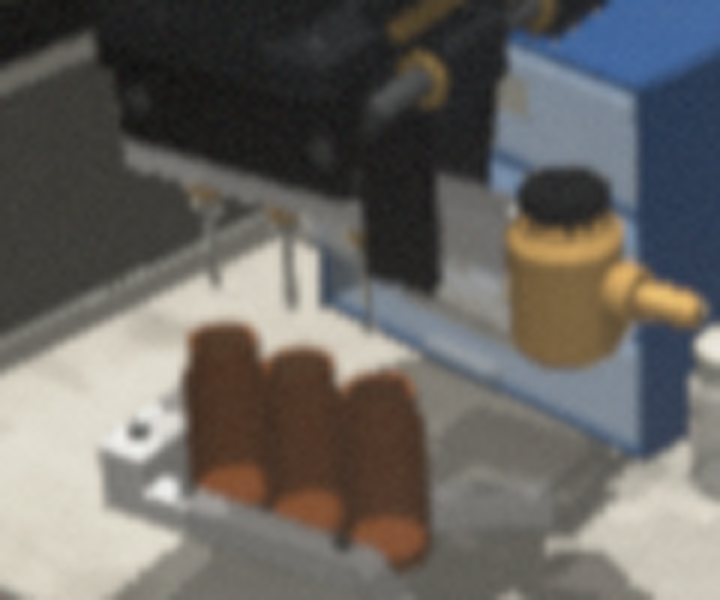

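View pics/t18.png

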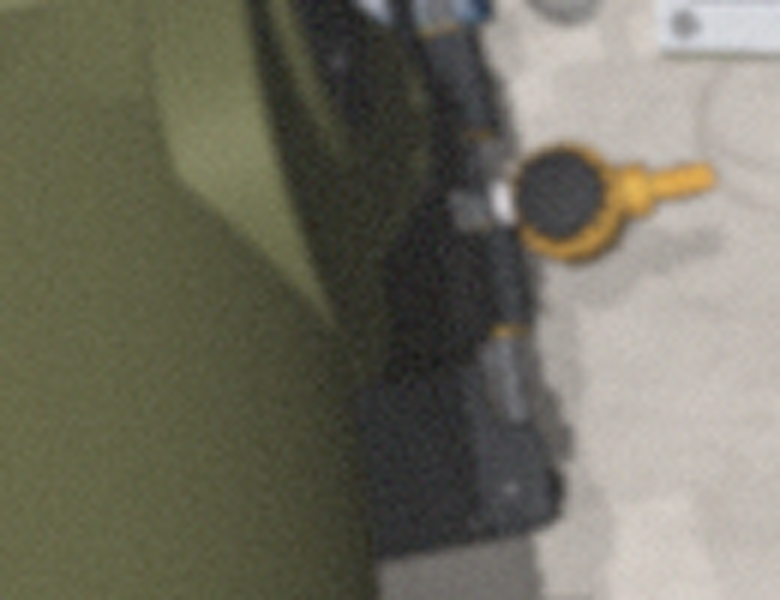

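```bash
python3 - <<'E'
from h import *
f=lambda u,v:(u/6+190,v/6+150)
d=np.array([-.2045,.9789]);n=np.array([-d[1],d[0]])
o=get_obs();zt=o["tool_pos"][2]+.0174-.047;print(zt)
tips=[ray("scene",*f(*q),zt)[:2] for q in((216,286),(292,307),(369,328))]
mo=[ray("scene",*f(*q),.058)[:2] for q in((222,342),(299,366),(379,389))]
for a,b in zip(tips,mo):print(a.round(4),b.round(4),"need move along d,n",((b-a)@d).round(4),((b-a)@n).round(4))
# wrist w17: guide points and bar dots
p={k:v for k,v in np.load("p17.npz").items()}
w=lambda u,v:(u/4+260,v/4+85)
r=lambda u,v,z:ray(p,*w(u,v),z)[:2]
dots=[ray(p,*q,.2265)[:2] for q in((318,142),(318,212),(318,274))]
print("dots",np.array(dots).round(4))
# guide right rail outer edge, flare ends z=.012
R1,R2=r(348,130,.012),r(344,420,.012);FL,FR=r(112,545,.012),r(380,545,.012);SR=r(352,48,.024)
print("rail outer",R1,R2,"flare ends",FL,FR,"mid",(FL+FR)/2, "rail dir",np.degrees(np.arctan2(*(R1-R2)[::-1])))
c=dots[1]
for X,t in((R1,"Router"),(R2,"Router2"),((FL+FR)/2,"flaremid")):print(t,((X-c)@d).round(4),((X-c)@n).round(4))
E
```

```text
0.07757198592195415
[0.4715 0.1961] [0.4719 0.1959] need move along d,n -0.0002 -0.0003
[0.4781 0.1699] [0.4778 0.1682] need move along d,n -0.0015 0.0007
[0.4848 0.144 ] [0.4845 0.1409] need move along d,n -0.003 0.0009
dots [[0.4696 0.1971]
 [0.4752 0.1698]
 [0.4809 0.1426]]
rail outer [0.49450947 0.2174523 ] [0.50993281 0.14739655] flare ends [0.45645597 0.1016306 ] [0.52718287 0.11633368] mid [0.49181942 0.10898214] rail dir 102.41605490091604
Router 0.0427 -0.0286
Router2 -0.0291 -0.0294
flaremid -0.063 -0.0038
```

```bash
python3 - <<'E'
from h import *
import cv2
p=camera_params("wrist");np.savez("p19.npz",R=p["R"],t=p["t"],camera_matrix=p["camera_matrix"])
im=read_camera("wrist");cv2.imwrite("pics/w19.png",im)
cv2.imwrite("pics/w19z.png",cv2.resize(im[60:260,230:410],None,fx=3,fy=3,interpolation=cv2.INTER_CUBIC))
print(get_obs()["tool_pos"])
E
```

```text
[0.48755149 0.12081647 0.10706884]
```

View pics/w19z.png

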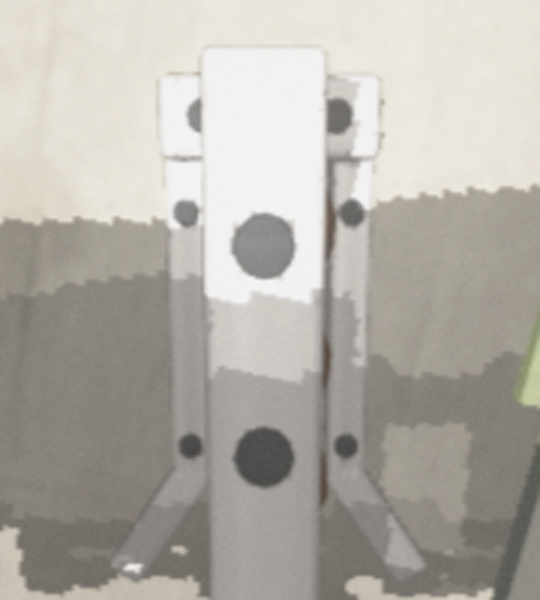

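```bash
python3 - <<'E'
from h import *
p={k:v for k,v in np.load("p19.npz").items()}
w=lambda u,v:(u/3+230,v/3+60)
r=lambda u,v,z:ray(p,*w(u,v),z)[:2]
z=get_obs()["tool_pos"][2]+.0174+.009
e,m=r(264,246,z),r(264,457,z); d=(e-m)/np.linalg.norm(e-m);n=np.array([-d[1],d[0]])
print("spacing",np.linalg.norm(e-m),"heading",np.degrees(np.arctan2(*d[::-1])))
s=(r(183,157,.024)+r(352,157,.024))/2
k=(r(172,460,.012)+r(370,460,.012))/2; fl=(r(115,565,.012)+r(422,565,.012))/2; ro=(r(167,215,.012)+r(370,215,.012))/2
print("guide axis",np.degrees(np.arctan2(*(ro-k)[::-1])),"width",np.linalg.norm(r(167,215,.012)-r(370,215,.012)))
for t,X in(("stop",s),("k",k),("fl",fl),("ro",ro)):print(t,X,"rel mid:",((X-m)@d).round(4),((X-m)@n).round(4))
E
```

```text
spacing 0.028008291576595654 heading 101.71209950313397
guide axis 102.40196478320884 width 0.04941099391491585
stop [0.46910091 0.21303853] rel mid: 0.0434 -0.0013
k [0.48520766 0.14070278] rel mid: -0.0307 -0.0023
fl [0.49055259 0.11196692] rel mid: -0.0599 -0.0017
ro [0.47203498 0.20060573] rel mid: 0.0307 -0.0016
```

```bash
python3 -m handwheel '[[0,0,0.0015,0,0],[0,0,0.0015,0.007,0],[0,0,0.0015,0.014,0],[0,0,0.0015,0.016,0],[0,0,0.0015,0.016,0],[0,0,0.0015,0.016,0]]'
python3 - <<'E'
from h import *
import cv2
o=get_obs();print(o["tool_pos"],o["tool_rot"],o["force"])
s=read_camera("scene")
cv2.imwrite("pics/s20.png",cv2.resize(s[180:250,210:280],None,fx=8,fy=8,interpolation=cv2.INTER_CUBIC))
im=read_camera("wrist");cv2.imwrite("pics/w20z.png",cv2.resize(im[60:260,230:410],None,fx=3,fy=3,interpolation=cv2.INTER_CUBIC))
E
```

```text
time_s: 19.85
tool_pos: [0.4878, 0.1207, 0.0894]
tool_rot: [-180.0, 0.0, 101.7]
force: [0.8, 0.2, -4.0]
grip_width: 0.0156
[0.48782381 0.12067271 0.0894251 ] [-1.79988049e+02  7.27620614e-03  1.01747164e+02] [ 0.76658028  0.15144608 -3.95460402]
```

View pics/s20.png

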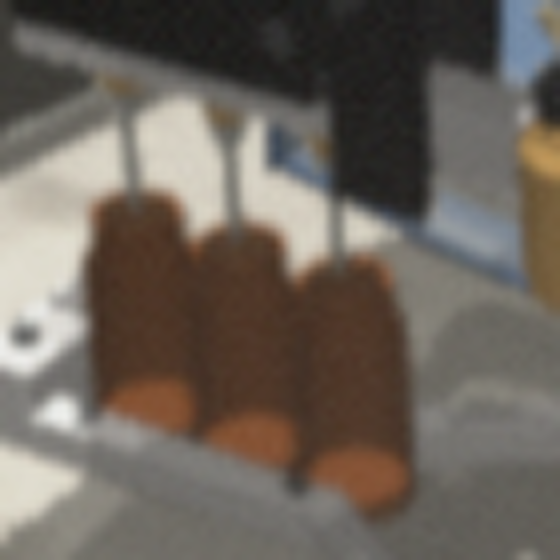

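View pics/w20z.png

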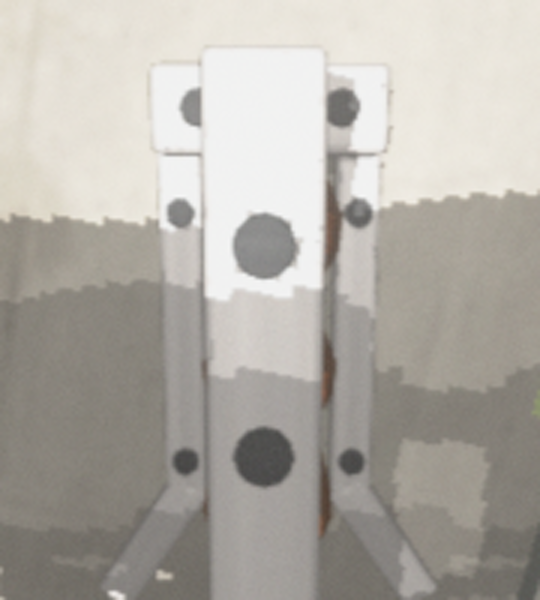

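```bash
python3 -m handwheel '[[0,-0.001,0,0,0],[0,-0.001,0,0.004,0],[0,-0.001,0,0.008,0],[0,-0.001,0,0.011,0],[0,-0.001,0,0.011,0],[0,-0.001,0,0.011,0],[0,-0.001,0,0.011,0]]'
python3 - <<'E'
from h import *
import cv2
o=get_obs();print(o["tool_pos"],o["tool_rot"],o["force"],o["wrist_torque"],o["joint_velocities"].round(2))
s=read_camera("scene")
cv2.imwrite("pics/s21.png",cv2.resize(s[170:250,200:300],None,fx=7.5,fy=7.5,interpolation=cv2.INTER_CUBIC))
im=read_camera("wrist");cv2.imwrite("pics/w21z.png",cv2.resize(im[60:260,230:410],None,fx=3,fy=3,interpolation=cv2.INTER_CUBIC))
E
```

```text
time_s: 20.65
tool_pos: [0.4882, 0.1198, 0.0787]
tool_rot: [180.0, -0.0, 101.7]
force: [-0.0, 0.7, -4.4]
grip_width: 0.0155
[0.48821061 0.11981167 0.07867606] [ 1.79982383e+02 -4.83385708e-03  1.01747698e+02] [-0.03088827  0.74973787 -4.36974777] [-0.06084515  0.01948987 -0.02108549] [-0.09 -0.19 -0.03 -0.01 -0.08  0.05  0.03]
```

View pics/s21.png

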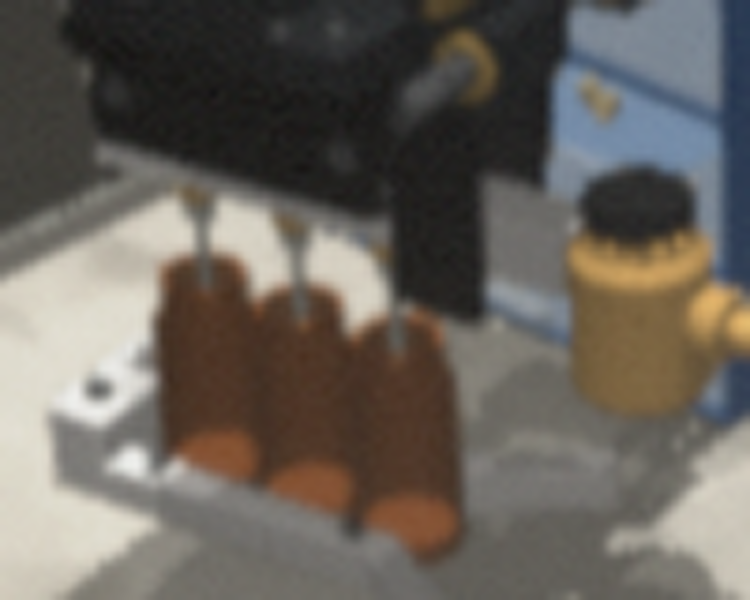

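View pics/w21z.png

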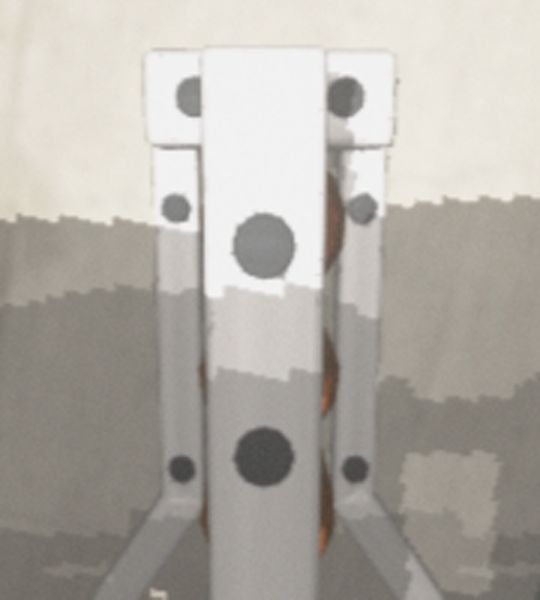

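```bash
python3 -m handwheel '[[0,0,0,0,0],[0,0,0,0,0],[0,0,0,0,0]]'; python3 - <<'E'
from h import *
import cv2
ims=[read_camera("scene")[190:225,215:265].astype(float) for _ in range(6)]
m=np.mean(ims,0); m=np.clip((m-20)*1.8,0,255).astype(np.uint8)
cv2.imwrite("pics/s22.png",cv2.resize(m,None,fx=15,fy=15,interpolation=cv2.INTER_CUBIC))
o=get_obs();print(o["tool_pos"],o["tool_rot"],o["force"],o["time_s"])
zt=o["tool_pos"][2]+.0174-.047
# expected image of tips from the commanded geometry, and of the rim planes
b=np.array(o["tool_pos"]);h=np.radians(o["tool_rot"][2]+180);x=np.array([np.cos(h),np.sin(h),0])
for q in(-28,0,28):
    c=b-x*.051+x*q/1000
    c[2]=zt;u1=proj("scene",c);c[2]=.058;u2=proj("scene",c)
    print(q,zt.round(4),"tip",(u1-[215,190])*15,"rim crossing",(u2-[215,190])*15)
E
```

```text
time_s: 21.05
tool_pos: [0.4881, 0.1198, 0.0786]
tool_rot: [180.0, -0.0, 101.8]
force: [0.4, 0.0, -4.5]
grip_width: 0.0153
[0.4880893  0.11974318 0.07858352] [ 1.79994471e+02 -3.59850772e-03  1.01745166e+02] [ 0.8328405  -0.83028785 -3.93362722] 21.35
-28 0.049 tip [179.80011813 315.34044453] rim crossing [174.29536459 251.40824589]
0 0.049 tip [368.71550861 375.39556382] rim crossing [364.00779512 311.07494645]
28 0.049 tip [561.55330665 436.69759397] rim crossing [557.67717085 371.98615093]
```

View pics/s22.png

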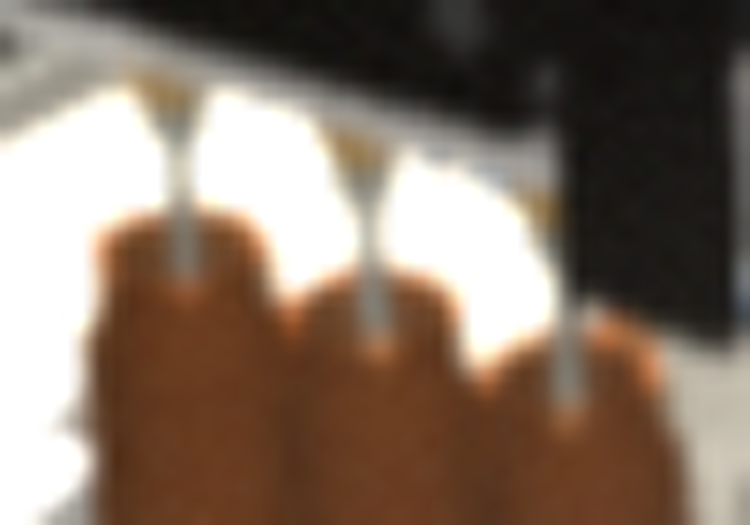

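The tubes pass through all three mouths close to the centre. Each one disappears behind the near rim, which is what an inserted tip should look like. Forces show only the manifold's weight, so I'm handing in.

```bash
python3 -c "
from cell import *
sign_off()"
```

```text
the job is handed in; nothing more can be done
```

The job is handed in at about 21 s of the 64 s. All three vials stand in file against the stop. The arm is holding the manifold level over them by its balance point, with the regulator towards the guide's mouth.

**What I did:**
- I pushed vial_2 into the guide, then pushed vial_3 in behind it until the file closed up, at about 2.6 N.
- I gripped the manifold at its balance point with 45 N, lifted it out of the rest, turned it and lowered it until the tips were inside the mouths.

**What the last checks showed:**
- **Vials:** Before I fetched the manifold they measured about -14, -43 and -72 mm from the stop, inside the 74.5 mm limit. I did not re-measure them afterwards, but they still looked upright and in file in the last pictures.
- **Grip:** The bar did not slip during the carry, and the tool is level to under 0.1°.
- **Tips:** By the tool reading they are at about z = 49 mm, 9 mm below the rims. In the scene picture all three tubes pass near the middle of their mouths.
- **Contact:** The wrist force is about 4.5 N, which is just the manifold's weight; I saw no sign of it touching glass or guide.

**What went wrong or disagreed:**
- Vial_2 leaned about 0.2 rad at the guide's entrance on my first push, which was too high. I backed off, it stood up again, and I pushed lower.
- Before the tips went in, the wrist and scene cameras disagreed by up to 4 mm sideways. I settled in between, inside the 7 mm allowed, and the last scene picture agreed with that position.
- I did not separately re-measure the capped vial, tape roll or thumb nut. I saw nothing touch them.

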